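Sort remotes, batteries and votive on the sideboard

TASK

Sort the things lying on the sideboard: lay the black remote flat inside the black-lined tray, lay the silver remote flat inside the silver-lined tray (either way round), and stand the frosted glass votive cup upright in the middle of the cork coaster. Load the two batteries lying crosswise into the sloped white battery lane so that they roll down to the stop, the red one lying against the stop and the green one right behind it. Do not tip the votive over, leave the blue vase where it is, and leave everything let go and at rest.

Things in the scene. Friction and masses are not known exactly. Their poses are not given: they have to be found in the camera images.
- black_remote: loose black set-top remote with small grey keys, 140 mm long, 44 mm wide, 20 mm thick, lying keys up; origin: centre of its underside; x along its length, y across, z up
- silver_remote: loose silver air-conditioning remote with a dull green display and an orange key, 120 mm long, 52 mm wide, 22 mm thick, lying keys up; origin: centre of its underside; x along its length, y across, z up
- red_battery: loose D-size battery, red jacket with a brass band at one end, 61 mm long, 34 mm diameter, about 140 g, lying on its side, can roll; origin: its middle, on its axis; x runs along the battery; y and z turn with it as it rolls
- green_battery: loose D-size battery, green jacket with a brass band at one end, 61 mm long, 34 mm diameter, about 140 g, lying on its side, can roll; origin: its middle, on its axis; x runs along the battery; y and z turn with it as it rolls
- votive: loose empty frosted white glass votive cup, round, 60 mm across at the rim, 58 mm at the foot, 65 mm high, wall 3.5 mm, standing upright; origin: centre of its underside; z up
- black_tray: fixed white plastic tray, 170 x 78 mm outside, 164 x 72 mm inside, lined black; floor 3 mm thick, rim 8 mm high over the sideboard top (5 mm above the tray floor), rim 3 mm wide; origin: centre of its underside on the sideboard top; x along its length, y across, z up
- silver_tray: fixed white plastic tray, 170 x 78 mm outside, 164 x 72 mm inside, lined silver-grey; floor 3 mm thick, rim 8 mm high over the sideboard top (5 mm above the tray floor), rim 3 mm wide; origin: centre of its underside on the sideboard top; x along its length, y across, z up
- battery_lane: fixed white ramp, 160 x 82 mm, 76 wide inside; origin: centre of its underside; x from the low stop to the high open end, y across, z up. Floor top: z = 8 mm at the stop's inner face (x = -75), rising at 13 degrees to 43 mm at x = +79. Side walls 14 mm above it; blue stop, top z = 40. A battery let go lying along y rolls down: first rests at x -58, z 29; second x -25, z 37
- coaster: fixed round cork coaster, 100 mm diameter, 7 mm thick; origin: centre of its underside on the sideboard top; z up
- vase: loose blue ceramic vase, 95 mm tall, 64 mm at the widest, at the far side; a bystander, to be left alone; origin: centre of its underside; z up
Not all that is in view belongs to the job. Several things have the shape of the red_battery; the one meant has the colours described above. Of the things that look like the green_battery, the smaller one is meant.

How it is judged:
At the end, for the whole second after the job is handed in: each remote flat, keys up, on its own tray's floor; votive upright within 15 mm of the coaster's middle; batteries across the lane on its floor (within 0.25 rad), red within 10 mm of touching the stop, green right behind it (centre 39 to 63 mm from the stop); all let go, at rest (x of black_remote in the frame of black_tray between -0.02 and 0.02 m and y of black_remote in the frame of black_tray between -0.018 and 0.018 m and z of black_remote in the frame of black_tray between 0 and 0.0055 m and angle between each of black_remote, silver_remote, votive's own z axis and vertical below 0.06 rad and x of silver_remote in the frame of silver_tray between -0.026 and 0.026 m and y of silver_remote in the frame of silver_tray between -0.018 and 0.018 m and z of silver_remote in the frame of silver_tray between 0 and 0.0055 m and x of red_battery in the frame of battery_lane between -0.068 and -0.048 m and y of red_battery in the frame of battery_lane between -0.012 and 0.012 m and z of red_battery in the frame of battery_lane between 0.02 and 0.05 m and angle between the x axis of each of red_battery, green_battery and the y axis of battery_lane, either way round below 0.25 rad and x of green_battery in the frame of battery_lane between -0.036 and -0.012 m and y of green_battery in the frame of battery_lane between -0.012 and 0.012 m and z of green_battery in the frame of battery_lane between 0.02 and 0.05 m and horizontal distance between votive and coaster below 0.015 m and z of votive in the frame of coaster between 0.004 and 0.01 m and linear speed of each of black_remote, silver_remote, red_battery, green_battery, votive below 0.02 m/s).
It fails at once if the votive is tipped by more than 0.5 rad (angle between votive's own z axis and vertical above 0.5 rad).
It fails at once if the vase is moved by more than 20 mm or tipped (distance of vase from where it was at the start of the episode above 0.02 m or angle between vase's own z axis and vertical above 0.3 rad).
It also fails if it takes over 131 s, if anything falls off the work surface, if the arm or the gripper's body presses on something with over 40 N, if the wrist force passes 120 N, or if a joint passes its speed limit or range.

ROBOT

A 7-joint arm with a two-finger parallel gripper is mounted at the origin on the work surface. World frame = base frame: x ahead of the robot, y to its left, z up, the work surface at z = 0. Lengths are in m, angles in rad, forces in N, time in s.
With the tool pointing down it reaches from about 0.4 to 0.85 m from the base axis. Payload 4.5 kg.
Tool frame: the origin (TCP) lies at the very end of the fingers, on their centre line; the grasp point (between the pads) lies 19 mm behind it (tcp_to_grasp is the distance from the TCP to the grasp point, in m); x points along the fingers, z is the direction in which the jaws open and shut, and the axes are right-handed (so a half turn about x gives the same grasp; the last joint's range is limited). The gripper opens to 88 mm and grips with 3 to 60 N. Pads are 18 mm wide; open, the fingers measure 123 mm over their backs; the gripper's body (75 mm by 187 mm) begins 45 mm behind the grasp point.
Start: joints at [-1.131, 0.689, -0.195, 1.565, 0.157, 0.902, -0.215], TCP at [0.247, 0.574, 0.207] pointing down, gripper open.
Joint ranges: [-3.01, 3.01], [-0.46, 2.08], [-1.47, 1.51], [0.13, 2.56], [-1, 4.14], [0.04, 2.09], [-2.66, 2.66]. Speed limits (rad/s): [2.57, 2.57, 3.14, 3.14, 3.14, 3.14, 3.14].

INTERFACE

Orientations are given as a 3x3 rotation matrix whose columns are the frame's x, y, z axes.
In Python, from workcell import get_state, read_camera, job_done, cut_out, tcp_to_grasp gives the robot as it stands.
- The arm moves only by the shell command python3 -m creep 'ROWS'. ROWS is a JSON object of lists of equal length, an entry for each row: "jaw": the gripper's target within -1 to 1 (shut at 1, half-way at 0, fully open at -1); "offset": the shift along the tool's x, y, z in m, a list of three; "roll": the turn about the tool's x in rad. A call has 1 to 20 rows; each row shifts and turns the commanded pose from where the row before left it, along the tool's axes as they then stand; what a row does not reach is not made up. A row lasts 1/12 s, in which the tool goes at most 41.7 mm and 7.16 degrees, less where a joint would pass 70% of its speed; a pose out of reach is approached as far as the arm can. A call with a gripper value outside its range is refused whole. The fingers move at their own pace and stop on an object; the grip force is fixed at half the most. Time passes only in rows, so rows that do not move let the fingers close. It gives the time, the measured TCP pose, the force and the opening at its end, in the units of the state.
- get_state(): the state, without advancing time (a new reading comes with each control period).
- read_camera(name): name is "scene" or "top"; returns a dict with "pixels" (420x560x3 uint8, blue, green, red), "vfov" (degrees; the focal length in pixels is half the picture's height over the tangent of half this angle, whatever the lens; pixels are square), "cx", "cy" (the principal point, pixels), "eye" and "rotation" of the camera in the world. Camera axes: x right, y down, z forward; pixel columns grow to the right and rows downward; lengths in m; the calibration is good to about 2 mm. A picture is of the moment at which its call begins. There is no depth.
- job_done(): hands the job in, once; it reports no verdict.
Trained networks look in a picture, given as the dict that the camera call returned (one of the last four; its "shot" number tells which), for a name from the list of things; names that differ only in an ending like _2 or _b are one class to them, and where a whole thing is asked for, a point or a joint stands for the part that bears it (a point fixed in the world has none). Each returns a list of dicts, best first, with "p" (0 to 1); they miss things now and then, are a little off and sometimes report something else, mostly with a low value. They report only what shows in the picture. A call takes as long as a camera call. They do not tell look-alikes from the thing itself.
- cut_out(picture, label): "region" (420x560 bool, what is visible of it) and "point" ([column, row] in pixels, amid what is visible of it).
The state is a dict: "clock": time; "joint_positions": joint angles; "dq": joint speeds; "joint_efforts": joint torques, N m; "position": TCP position; "eef_rot": TCP orientation; "wrist_force": force on the tool from outside, world axes, zero at the start; "torque": the same for the moment, N m; "grip_width": finger opening in m.
Only numpy, scipy, OpenCV 4.12 (cv2) and the standard library are available. Lean on these libraries where they do the work, as an engineer would, in place of code of your own. Each camera call takes 0.05 s, during which the arm holds its last target.

## Working session

There is one attempt and no reset: what is moved stays moved. The work goes in short steps, Python scripts to look and compute and a shell command to move; the robot and the scene stay as the last step left them, time stands still between calls to the robot, and variables do not carry over. Pictures are saved under pics/ and viewed, and the job is handed in when it is done.

```bash
ls; mkdir -p pics
python3 - <<'E'
from workcell import *
import cv2
s=get_state()
for k in s: print(k,s[k])
print(tcp_to_grasp)
for n in("scene","top"):
    p=read_camera(n); cv2.imwrite(f"pics/{n}0.png",p["pixels"]); print(n,{k:p[k] for k in p if k!="pixels"})
E
```

```text
pics
clock 0.0
joint_positions [-1.13119727  0.68997994 -0.19453837  1.5663404   0.15732578  0.90244899
 -0.21509062]
dq [-6.55147647e-05 -1.91273947e-03  1.48339124e-04  8.23629471e-04
 -1.09808438e-03  1.65471639e-03  1.43710732e-03]
joint_efforts [-7.06161809e-04 -5.27544415e+01 -1.26706269e+00 -1.53428507e+01
 -5.25806984e-02  6.45440596e-03  1.51291797e-04]
position [0.24649561 0.57360813 0.20641417]
eef_rot [[-5.84164952e-04 -9.18837877e-01  3.94634785e-01]
 [-1.68241583e-03  3.94635197e-01  9.18836346e-01]
 [-9.99998414e-01 -1.27187818e-04 -1.77639944e-03]]
wrist_force [0.90109097 0.47007343 0.5948168 ]
torque [ 0.00785951 -0.04761267 -0.0508251 ]
grip_width 0.08806089982347151
0.0187
scene {'vfov': 50.85049278134035, 'cx': 283.64553068764536, 'cy': 204.48819668157907, 'eye': array([ 1.29463796, -0.06741073,  0.69542321]), 'rotation': array([[ 0.08092907,  0.65833705, -0.74836008],
       [ 0.99671925, -0.05428985,  0.06002798],
       [-0.00110972, -0.7507629 , -0.66057084]]), 'shot': 1}
top {'vfov': 51.82824474859862, 'cx': 281.54497990093734, 'cy': 212.95922323276994, 'eye': array([ 0.3939405 , -0.00407768,  1.04466406]), 'rotation': array([[ 0.01108438, -0.98220448,  0.18748734],
       [-0.99992929, -0.01169538, -0.00215298],
       [ 0.0043074 , -0.18745022, -0.98226466]]), 'shot': 2}
```

View pics/scene0.png

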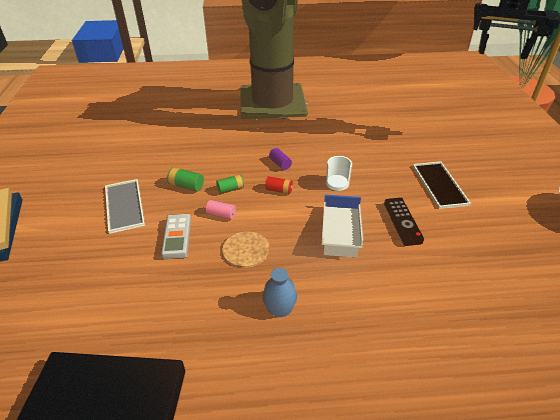

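View pics/top0.png

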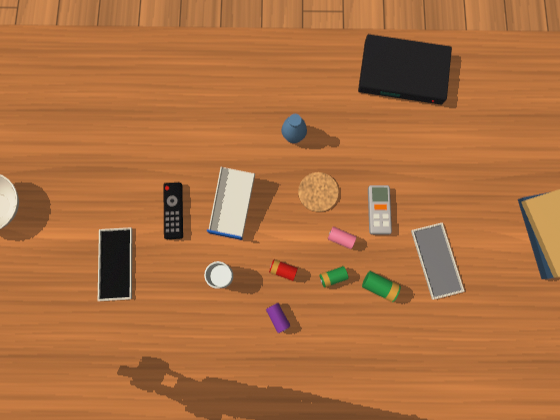

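```bash
cat > h.py <<'E'
from workcell import *
import numpy as np, cv2
def f(p): return p["pixels"].shape[0]/2/np.tan(np.radians(p["vfov"]/2))
def ray(p,uv,z):
    d=p["rotation"]@np.array([(uv[0]-p["cx"])/f(p),(uv[1]-p["cy"])/f(p),1]); e=p["eye"]
    return e+d*(z-e[2])/d[2]
def proj(p,X):
    c=p["rotation"].T@(np.asarray(X)-p["eye"]); return np.array([p["cx"]+f(p)*c[0]/c[2],p["cy"]+f(p)*c[1]/c[2]])
def rect(p,region,z):
    v,u=np.nonzero(region)
    pts=np.array([ray(p,(a,b),z)[:2] for a,b in zip(u,v)],dtype=np.float32)
    (c,wh,a)=cv2.minAreaRect(pts*1000)
    return np.array(c)/1000,wh,a
E
python3 - <<'E'
from h import *
names="black_remote silver_remote red_battery green_battery votive black_tray silver_tray battery_lane coaster vase".split()
zs=dict(black_remote=.02,silver_remote=.022,red_battery=.017,green_battery=.017,votive=.03,black_tray=.008,silver_tray=.008,battery_lane=.03,coaster=.007,vase=.04)
for n in("top","scene"):
    p=read_camera(n)
    for l in names:
        for d in cut_out(p,l):
            if d["p"]<.2: continue
            c,wh,a=rect(p,d["region"],zs[l])
            print(n,l,round(d["p"],2),np.round(d["point"]),d["region"].sum(),np.round(ray(p,d["point"],zs[l])[:2],3),"rect",np.round(c,3),np.round(wh),round(a))
E
```

```text
top black_remote 0.75 [172. 212.] 1038 [0.589 0.257] rect [0.595 0.256] [139.  44.] 4
top silver_remote 0.79 [377. 210.] 1029 [ 0.598 -0.236] rect [ 0.601 -0.242] [116.  54.] 1
top silver_remote 0.69 [437. 261.] 2452 [ 0.477 -0.375] rect [ 0.481 -0.375] [169.  84.] 14
top red_battery 0.98 [279. 316.] 391 [ 0.347 -0.003] rect [ 0.345 -0.   ] [62. 34.] 28
top red_battery 0.79 [284. 270.] 385 [ 0.454 -0.014] rect [ 0.456 -0.011] [63. 37.] 71
top red_battery 0.75 [340. 240.] 402 [ 0.525 -0.148] rect [ 0.533 -0.151] [66. 36.] 67
top red_battery 0.38 [379. 210.] 1078 [ 0.599 -0.243] rect [ 0.603 -0.243] [120.  56.] 2
top green_battery 0.86 [332. 278.] 375 [ 0.437 -0.127] rect [ 0.44 -0.13] [34. 65.] 19
top green_battery 0.81 [381. 282.] 731 [ 0.426 -0.241] rect [ 0.42  -0.242] [87. 47.] 64
top votive 0.96 [220. 273.] 640 [0.443 0.135] rect [0.44 0.14] [63. 65.] 2
top black_tray 0.94 [116. 264.] 2341 [0.462 0.386] rect [0.466 0.391] [167.  83.] 3
top silver_tray 0.73 [439. 263.] 2377 [ 0.475 -0.384] rect [ 0.482 -0.38 ] [169.  83.] 15
top coaster 0.92 [319. 190.] 1184 [ 0.651 -0.099] rect [
[... 632 characters left out ...]
 69
scene green_battery 0.62 [184. 180.] 650 [ 0.415 -0.245] rect [ 0.407 -0.245] [112.  70.] 65
scene votive 0.88 [343. 174.] 755 [0.441 0.149] rect [0.431 0.137] [ 60. 143.] 74
scene black_tray 0.59 [440. 184.] 1551 [0.471 0.39 ] rect [0.468 0.389] [182.  87.] 4
scene silver_tray 0.92 [122. 205.] 1701 [ 0.487 -0.385] rect [ 0.484 -0.381] [182.  80.] 14
scene battery_lane 0.75 [340. 225.] 2314 [0.618 0.109] rect [0.612 0.114] [ 85. 194.] 80
scene coaster 0.65 [437. 186.] 1526 [0.478 0.38 ] rect [0.466 0.39 ] [180.  86.] 4
scene coaster 0.61 [245. 248.] 1316 [ 0.646 -0.097] rect [ 0.649 -0.098] [ 99. 100.] 53
scene vase 0.9 [281. 294.] 1241 [ 0.799 -0.033] rect [ 0.791 -0.035] [ 61. 109.] 85
```

Run:
```python
from h import *
a=cv2.imread("pics/top0.png");b=cv2.imread("pics/scene0.png")
A=cv2.resize(a[155:295,200:300],None,fx=4,fy=4,interpolation=cv2.INTER_CUBIC)
B=cv2.resize(b[180:270,310:375],None,fx=6,fy=6,interpolation=cv2.INTER_CUBIC)
B=cv2.copyMakeBorder(B,0,20,0,0,cv2.BORDER_CONSTANT)
cv2.imwrite("pics/z.png",np.hstack([A,B]))
```

```text
(no output)
```

View pics/z.png

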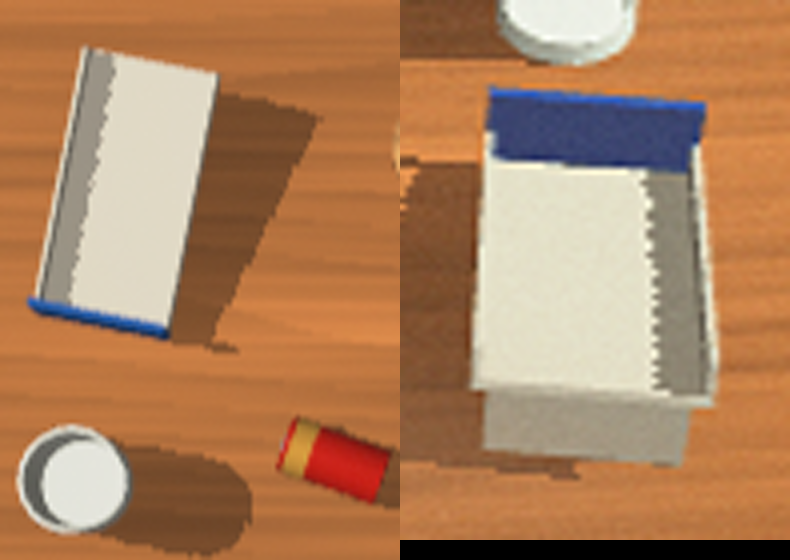

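```bash
cat > fit.py <<'E'
from h import *
from scipy.optimize import least_squares
T=read_camera("top");S=read_camera("scene")
obs=[(T,(220.75,166.75),(.080,.041,.057)),(T,(254.25,173),(.080,-.041,.057)),(T,(207.25,229.5),(-.0775,.041,.040)),(T,(242.3,237.5),(-.0775,-.041,.04)),
(S,(324.7,195),(-.0775,-.041,.04)),(S,(360.8,197.3),(-.0775,.041,.04)),(S,(362.7,247),(.08,.041,.057)),(S,(322,244.7),(.08,-.041,.057))]
def r(q):
    c,s=np.cos(q[2]),np.sin(q[2])
    return np.concatenate([proj(p,(q[0]+c*X[0]-s*X[1],q[1]+s*X[0]+c*X[1],X[2]))-uv for p,uv,X in obs])
o=least_squares(r,[.615,.117,-.17],loss="soft_l1"); print(o.x,np.round(r(o.x).reshape(-1,2),1))
q=o.x
for x in(-.058,-.025,.02,.05): print(x,q[0]+np.cos(q[2])*x,q[1]+np.sin(q[2])*x)
# refined green/red from top, masks: axis
def circ(p,lab,z,i=0):
    d=cut_out(p,lab)[i]; return d
d=cut_out(T,"coaster")[0]; v,u=np.nonzero(d["region"]); print("coaster",ray(T,(u.mean(),v.mean()),.007))
d=cut_out(T,"votive")[0]; 
if d:
  v,u=np.nonzero(d["region"]); print("votive",cv2.minEnclosingCircle(np.c_[u,v].astype(np.float32)))
print([ (round(ray(T,(218.6,275.0),z)[0],3),round(ray(T,(218.6,275.0),z)[1],3)) for z in(0,.03,.065)])
E
python3 fit.py
```

```text
[ 0.61106331  0.11379548 -0.18770136] [[ 0.1 -2. ]
 [ 0.4 -1.6]
 [-0.4  0.6]
 [-1.3 -0.5]
 [-0.4  0.1]
 [-0.6  0.3]
 [ 0.3 -5. ]
 [-0.2 -5.8]]
-0.058 0.5540820339128869 0.12461834359620083
-0.025 0.5865024139616062 0.11846050651678716
0.02 0.6307120231189508 0.11006345595395035
0.05 0.6601850958905138 0.10446542224539249
coaster [ 0.64787757 -0.09538091  0.007     ]
votive ((218.2505340576172, 273.98626708984375), 14.551434516906738)
[(np.float64(0.44), np.float64(0.143)), (np.float64(0.439), np.float64(0.138)), (np.float64(0.437), np.float64(0.133))]
```

```bash
sed -i 's/(362.7,247)/(363,240.8)/; s/(322,244.7)/(322,239.5)/; s/(.08,\(-\?\).041,.057)/(.077,\1.041,.057)/; s/(.080,\(-\?\).041,.057)/(.077,\1.041,.057)/' fit.py; python3 fit.py
python3 - <<'E'
from h import *
a=read_camera("top")["pixels"]
# colour masks
T=read_camera("top");S=read_camera("scene")
for nm,p in(("top",T),("scene",S)):
    h=cv2.cvtColor(p["pixels"],cv2.COLOR_BGR2HSV)
    for l,z in(("red_battery",.017),("green_battery",.017),("black_remote",.02),("silver_remote",.022)):
        for d in cut_out(p,l):
            if d["p"]<.3: continue
            m=d["region"].astype(np.uint8)
            c,wh,an=rect(p,m,z); v,u=np.nonzero(m)
            P=np.array([ray(p,(x,y),z)[:2] for x,y in zip(u,v)]); w,V=np.linalg.eigh(np.cov(P.T)); ax=V[:,1]; 
            print(nm,l,round(d["p"],2),np.round(c,3),np.round(P.mean(0),3),"axis deg",round(np.degrees(np.arctan2(ax[1],ax[0]))%180,1),np.median(h[m>0],axis=0))
E
```

```text
[ 0.61047676  0.11391116 -0.18754176] [[-0.2 -0.6]
 [ 0.3 -1.4]
 [-0.4  0.9]
 [-1.3 -0.2]
 [-0.4 -0. ]
 [-0.6  0.1]
 [-0.1 -0.1]
 [-0.2 -0.8]]
-0.058 0.553493757742174 0.12472492857060043
-0.025 0.5859151201460878 0.118572265742679
0.02 0.6301260688786975 0.11018227097733158
0.05 0.6596000347004374 0.10458894113376664
coaster [ 0.64798151 -0.09526897  0.007     ]
votive ((218.35365295410156, 275.0853576660156), 14.504461288452148)
[(np.float64(0.44), np.float64(0.143)), (np.float64(0.439), np.float64(0.138)), (np.float64(0.437), np.float64(0.133))]
top red_battery 0.69 [ 0.533 -0.151] [ 0.533 -0.151] axis deg 68.7 [175. 118. 224.]
top red_battery 0.66 [ 0.455 -0.011] [ 0.455 -0.011] axis deg 68.3 [  2. 222. 186.]
top red_battery 0.57 [ 0.346 -0.001] [ 0.345 -0.001] axis deg 27.8 [144. 148. 139.]
top red_battery 0.32 [0.615 0.118] [0.614 0.117] axis deg 171.9 [ 22.  31. 224.]
top green_battery 0.86 [ 0.419 -0.241] [ 0.419 -0.242] axis deg 65.8 [ 67. 172. 137.]
top green_battery 0.6 [ 0.441 -0.13 ] [ 0.44  -0.129] axis deg 113.0 [ 67. 172. 142.]
top black_remote 0.95 [0.594 0.256] [0.593 0.256] axis deg 4.4 [13. 24. 26.]
top silver_remote 0.96 [ 0.602 -0.242] [ 0.601 -0.242] axis deg 0.0 [ 16.  29. 182.]
scene red_battery 0.94 [ 0.451 -0.013] [ 0.451 -0.012] axis deg 57.1 [  3. 210. 195.]
scene red_battery 0.61 [0.341 0.   ] [ 0.343 -0.001] axis deg 20.1 [147. 141. 125.]
scene red_battery 0.57 [ 0.53  -0.153] [ 0.53  -0.152] axis deg 56.1 [176. 115. 233.]
scene green_battery 0.91 [ 0.436 -0.131] [ 0.436 -0.131] axis deg 114.4 [ 57. 144. 167.]
scene green_battery 0.58 [ 0.408 -0.244] [ 0.409 -0.242] axis deg 51.3 [ 56. 144. 143.]
scene black_remote 0.97 [0.603 0.253] [0.606 0.254] axis deg 3.0 [ 12. 148.  50.]
scene silver_remote 0.57 [ 0.61  -0.244] [ 0.613 -0.244] axis deg 2.2 [ 23.  29. 194.]
```

```bash
cat > d.py <<'E'
import sys
from h import *
s=get_state(); R=s["eef_rot"]; t=np.array([float(a) for a in sys.argv[1:4]])
phi=np.degrees(np.arctan2(R[1,2],R[0,2])); roll=0
if len(sys.argv)>4:
    roll=(phi-float(sys.argv[4])+90)%180-90
d=R.T@(t-s["position"])
# deltas in the current frame, and in frame after the roll
r=np.radians(roll); Rx=np.array([[1,0,0],[0,np.cos(r),-np.sin(r)],[0,np.sin(r),np.cos(r)]])
print("t",round(s["clock"],2),"pos",np.round(s["position"],4),"phi",round(phi,1),"grip",round(s["grip_width"],4),"j7",round(s["joint_positions"][6],2),"F",np.round(s["wrist_force"],1),"xdown",np.round(R[:,0],3))
print("roll deg",round(roll,1),"rad",round(r,3),"offset before roll",np.round(d,4),"offset after roll",np.round(Rx.T@d,4))
E
python3 d.py .438 .136 .15
```

```text
t 2.15 pos [0.2467 0.5743 0.2072] phi 66.8 grip 0.0877 j7 -0.22 F [-0.3 -0.1  0.4] xdown [-0.  0. -1.]
roll deg 0 rad 0.0 offset before roll [ 0.0572 -0.3488 -0.3272] offset after roll [ 0.0572 -0.3488 -0.3272]
```

```bash
python3 -m creep '{"jaw":[-1,-1,-1,-1,-1,-1,-1,-1,-1,-1,-1,-1,-1,-1,-1,-1,-1,-1],"offset":[[0.0036,-0.0218,-0.0204],[0.0036,-0.0218,-0.0204],[0.0036,-0.0218,-0.0204],[0.0036,-0.0218,-0.0204],[0.0036,-0.0218,-0.0204],[0.0036,-0.0218,-0.0204],[0.0036,-0.0218,-0.0204],[0.0036,-0.0218,-0.0204],[0.0036,-0.0218,-0.0204],[0.0036,-0.0218,-0.0204],[0.0036,-0.0218,-0.0204],[0.0036,-0.0218,-0.0204],[0.0036,-0.0218,-0.0204],[0.0036,-0.0218,-0.0204],[0.0036,-0.0218,-0.0204],[0.0036,-0.0218,-0.0204],[0,0,0],[0,0,0]],"roll":[0,0,0,0,0,0,0,0,0,0,0,0,0,0,0,0,0,0]}'; python3 d.py .438 .136 .026
```

```text
clock: 3.65
position: [0.439, 0.1349, 0.1495]
eef_rot: [[0.0, -0.917, 0.399], [-0.0, 0.399, 0.917], [-1.0, -0.0, -0.0]]
wrist_force: [-0.5, 0.7, -0.6]
grip_width: 0.0878
t 3.65 pos [0.439  0.1349 0.1495] phi 66.5 grip 0.0878 j7 0.45 F [-0.5  0.7 -0.6] xdown [ 0. -0. -1.]
roll deg 0 rad 0.0 offset before roll [0.1235 0.0014 0.0006] offset after roll [0.1235 0.0014 0.0006]
```

```bash
python3 -m creep '{"jaw":[-1,-1,-1,-1,-1,-1,-1,-1,1,1,1,1,1,1,1,1,1],"offset":[[0.018,0.0014,0.0006],[0.018,0,0],[0.018,0,0],[0.018,0,0],[0.018,0,0],[0.018,0,0],[0.0155,0,0],[0,0,0],[0,0,0],[0,0,0],[0,0,0],[0,0,0],[0,0,0],[0,0,0],[0,0,0],[0,0,0],[0,0,0]],"roll":[0,0,0,0,0,0,0,0,0,0,0,0,0,0,0,0,0]}'; python3 d.py .648 -.0955 .12
```

```text
clock: 5.07
position: [0.4375, 0.1377, 0.0268]
eef_rot: [[0.001, -0.919, 0.395], [0.0, 0.395, 0.919], [-1.0, -0.001, 0.001]]
wrist_force: [-0.8, -0.0, 7.7]
grip_width: 0.0582
t 5.07 pos [0.4375 0.1377 0.0268] phi 66.7 grip 0.0582 j7 0.36 F [-0.8 -0.   7.7] xdown [ 0.001  0.    -1.   ]
roll deg 0 rad 0.0 offset before roll [-0.0931 -0.2856 -0.1311] offset after roll [-0.0931 -0.2856 -0.1311]
```

```bash
python3 -m creep '{"jaw":[1,1,1,1,1,1,1],"offset":[[-0.004,0,0],[-0.01,0,0],[-0.015,0,0],[-0.02,0,0],[-0.022,0,0],[-0.022,0,0],[0,0,0]],"roll":[0,0,0,0,0,0,0]}';python3 -m creep '{"jaw":[1,1,1,1,1,1,1,1,1,1,1,1,1,1,1,1,1,1,1],"offset":[[0,-0.008,-0.004],[0,-0.012,-0.006],[0,-0.017,-0.008],[0,-0.02,-0.009],[0,-0.02,-0.009],[0,-0.02,-0.009],[0,-0.02,-0.009],[0,-0.02,-0.009],[0,-0.02,-0.009],[0,-0.02,-0.009],[0,-0.02,-0.009],[0,-0.02,-0.009],[0,-0.02,-0.009],[0,-0.02,-0.009],[0,-0.017,-0.009],[0,-0.016,-0.008],[0,-0.01,-0.005],[0,-0.006,-0.001],[0,0,0]],"roll":[0,0,0,0,0,0,0,0,0,0,0,0,0,0,0,0,0,0,0]}'; python3 d.py .648 -.0955 .035; python3 -c "
from h import *
cv2.imwrite('pics/s1.png',read_camera('scene')['pixels'])"
```

```text
clock: 5.65
position: [0.4392, 0.1384, 0.1223]
eef_rot: [[0.006, -0.919, 0.395], [0.003, 0.395, 0.919], [-1.0, -0.004, 0.005]]
wrist_force: [0.3, 0.2, -2.0]
grip_width: 0.058
clock: 7.23
position: [0.6631, -0.1135, 0.1172]
eef_rot: [[-0.002, -0.918, 0.397], [-0.001, 0.397, 0.918], [-1.0, 0.001, -0.001]]
wrist_force: [-0.7, 0.2, -2.3]
grip_width: 0.0583
t 7.23 pos [ 0.6631 -0.1135  0.1172] phi 66.6 grip 0.0583 j7 0.98 F [-0.7  0.2 -2.3] xdown [-0.002 -0.001 -1.   ]
roll deg 0 rad 0.0 offset before roll [0.0822 0.0209 0.0107] offset after roll [0.0822 0.0209 0.0107]
```

View pics/s1.png

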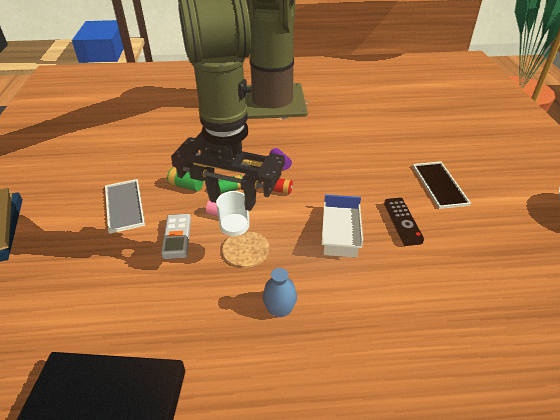

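```bash
python3 -c "
from h import *
a=cv2.imread('pics/s1.png')[130:280,150:310]
cv2.imwrite('pics/s1z.png',cv2.resize(a,None,fx=4,fy=4,interpolation=cv2.INTER_CUBIC))"
```

```text
(no output)
```

View pics/s1z.png

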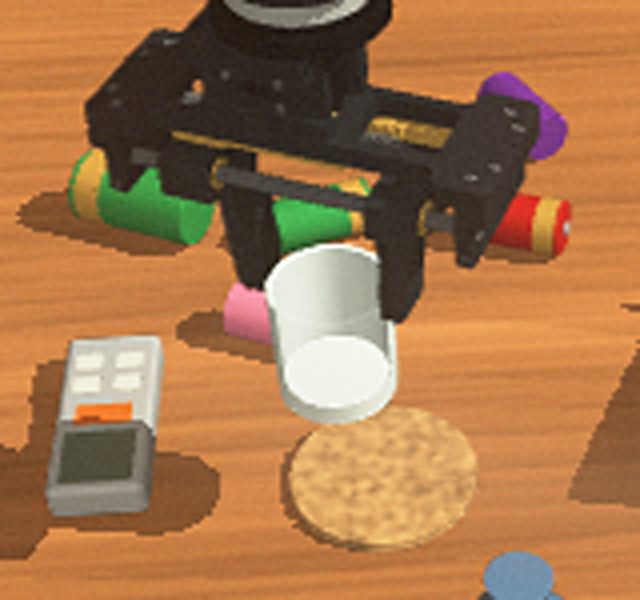

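```bash
cat > ov.py <<'E'
from h import *
import sys
x,y,z=map(float,sys.argv[1:4]); n=sys.argv[4]; out=sys.argv[5]
p=read_camera(n); k=4
c=proj(p,(x,y,z+.03)).astype(int); x0,y0=max(c[0]-70,0),max(c[1]-70,0)
a=cv2.resize(p["pixels"][y0:y0+140,x0:x0+140],None,fx=k,fy=k,interpolation=cv2.INTER_CUBIC); b=a.copy()
for r,h in((.030,.065),(.029,0)):
    q=np.array([proj(p,(x+r*np.cos(t),y+r*np.sin(t),z+h)) for t in np.linspace(0,6.283,60)])
    cv2.polylines(b,[np.int32((q-[x0,y0]+.5)*k)],True,(0,0,255),1)
cv2.imwrite(out,np.hstack([a,b])[:, :][::1] if False else b)
E
python3 ov.py .6631 -.1135 .0905 scene pics/o1.png; python3 ov.py .6631 -.1135 .0905 top pics/o2.png;  python3 -c "
import cv2,numpy as np
cv2.imwrite('pics/o.png',cv2.resize(np.hstack([cv2.imread('pics/o1.png'),cv2.imread('pics/o2.png')]),(800,400)))"
```

```text
(no output)
```

View pics/o.png

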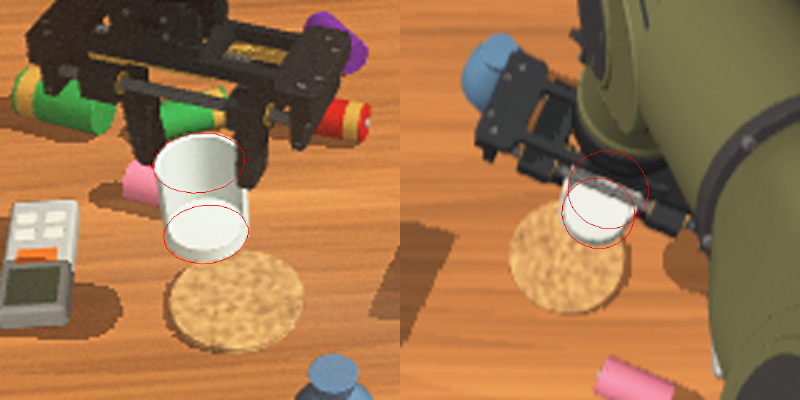

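```bash
python3 -m creep '{"jaw":[1,1,1,1,1,1,1,1,1,1,1],"offset":[[0,0.007,0.0036],[0,0.007,0.0036],[0,0.007,0.0035],[0.015,0,0],[0.02,0,0],[0.02,0,0],[0.015,0,0],[0.008,0,0],[0.004,0,0],[0,0,0],[0,0,0]],"roll":[0,0,0,0,0,0,0,0,0,0,0]}'; python3 d.py .648 -.0955 .034
```

```text
clock: 8.3
position: [0.6486, -0.093, 0.0379]
eef_rot: [[0.001, -0.919, 0.394], [0.0, 0.394, 0.919], [-1.0, -0.001, 0.001]]
wrist_force: [0.1, -0.6, -0.9]
grip_width: 0.0579
t 8.3 pos [ 0.6486 -0.093   0.0379] phi 66.8 grip 0.0579 j7 0.9 F [ 0.1 -0.6 -0.9] xdown [ 0.001  0.    -1.   ]
roll deg 0 rad 0.0 offset before roll [ 0.0039 -0.0004 -0.0025] offset after roll [ 0.0039 -0.0004 -0.0025]
```

```bash
python3 -m creep '{"jaw":[1,1,1,-1,-1,-1,-1,-1,-1,-1,-1,-1,-1,-1,-1],"offset":[[0.002,0,-0.002],[0.0015,0,0],[0,0,0],[0,0,0],[0,0,0],[0,0,0],[0,0,0],[0,0,0],[0,0,0],[-0.015,0,0],[-0.02,0,0],[-0.02,0,0],[-0.03,0,0],[-0.03,0,0],[0,0,0]],"roll":[0,0,0,0,0,0,0,0,0,0,0,0,0,0,0]}'; python3 d.py .454 -.011 .12 -22;python3 ov.py .648 -.0955 .007 scene pics/o3.png
```

```text
clock: 9.55
position: [0.6515, -0.0952, 0.1548]
eef_rot: [[0.011, -0.919, 0.395], [-0.0, 0.395, 0.919], [-1.0, -0.01, 0.004]]
wrist_force: [0.6, 0.4, 0.3]
grip_width: 0.0882
t 9.55 pos [ 0.6515 -0.0952  0.1548] phi 66.7 grip 0.0882 j7 0.96 F [0.6 0.4 0.3] xdown [ 0.011 -0.    -1.   ]
roll deg 88.7 rad 1.549 offset before roll [ 0.0326  0.215  -0.0008] offset after roll [ 0.0326  0.004  -0.215 ]
```

View pics/o3.png

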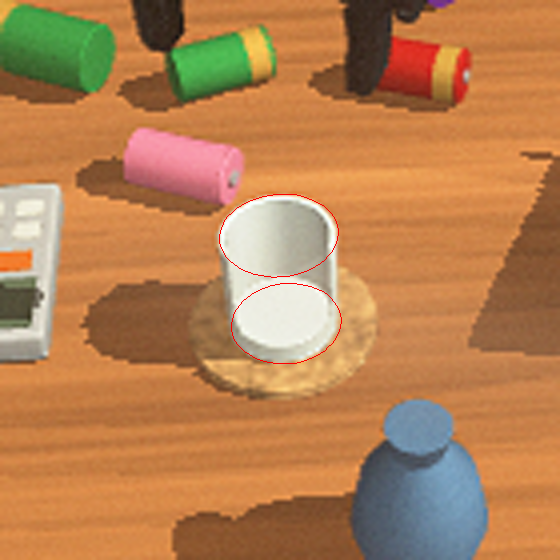

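```bash
python3 -m creep '{"jaw":[-1,-1,-1,-1,-1,-1,-1,-1],"offset":[[0.001,0.027,0],[0.001,0.027,0],[0.001,0.027,0],[0.001,0.027,0],[0.001,0.027,0],[0.001,0.027,0],[0.001,0.027,0],[0.001,0.026,0]],"roll":[0,0,0,0,0,0,0,0]}'; python3 -m creep '{"jaw":[-1,-1,-1,-1,-1,-1,-1,-1,-1,-1,-1,-1,-1,-1],"offset":[[0,0,0],[0,0,0],[0,0,0],[0,0,0],[0,0,0],[0,0,0],[0,0,0],[0,0,0],[0,0,0],[0,0,0],[0,0,0],[0,0,0],[0,0,0],[0,0,0]],"roll":[0.119,0.119,0.119,0.119,0.119,0.119,0.119,0.119,0.119,0.119,0.119,0.119,0.119,0]}'; python3 d.py .454 -.011 .008 -22
```

```text
clock: 10.27
position: [0.4476, -0.0101, 0.1399]
eef_rot: [[-0.002, -0.919, 0.395], [0.0, 0.395, 0.919], [-1.0, 0.002, -0.0]]
wrist_force: [0.5, 0.3, 0.2]
grip_width: 0.0882
clock: 11.43
position: [0.4492, -0.0105, 0.1399]
eef_rot: [[-0.001, 0.375, 0.927], [-0.001, 0.927, -0.375], [-1.0, -0.001, -0.001]]
wrist_force: [0.4, -0.0, 0.1]
grip_width: 0.0886
t 11.43 pos [ 0.4492 -0.0105  0.1399] phi -22.1 grip 0.0886 j7 -0.27 F [ 0.4 -0.   0.1] xdown [-0.001 -0.001 -1.   ]
roll deg -0.1 rad -0.001 offset before roll [0.1319 0.0015 0.0048] offset after roll [0.1319 0.0015 0.0048]
```

```bash
python3 -m creep '{"jaw":[-1,-1,-1,-1,-1,-1,-1,-1,-1,1,1,1,1,1,1,1,1,1,1],"offset":[[0.02,0.0015,0.0048],[0.02,0,0],[0.02,0,0],[0.02,0,0],[0.02,0,0],[0.015,0,0],[0.01,0,0],[0.006,0,0],[0,0,0],[0,0,0],[0,0,0],[0,0,0],[0,0,0],[0,0,0],[0,0,0],[0,0,0],[0,0,0],[0,0,0],[0,0,0]],"roll":[0,0,0,0,0,0,0,0,0,0,0,0,0,0,0,0,0,0,0]}'; python3 d.py .454 -.011 .008 -10.7; python3 -c "
from h import *
cv2.imwrite('pics/s2.png',cv2.resize(read_camera('scene')['pixels'][120:260,180:380],None,fx=4,fy=4))"
```

```text
clock: 13.02
position: [0.4548, -0.0108, 0.0096]
eef_rot: [[-0.0, 0.373, 0.928], [0.0, 0.928, -0.373], [-1.0, 0.0, -0.0]]
wrist_force: [0.0, 0.0, 0.5]
grip_width: 0.0236
t 13.02 pos [ 0.4548 -0.0108  0.0096] phi -21.9 grip 0.0236 j7 -0.24 F [0.  0.  0.5] xdown [-0.  0. -1.]
roll deg -11.2 rad -0.195 offset before roll [ 0.0016 -0.0004 -0.0007] offset after roll [ 0.0016 -0.0003 -0.0007]
```

View pics/s2.png

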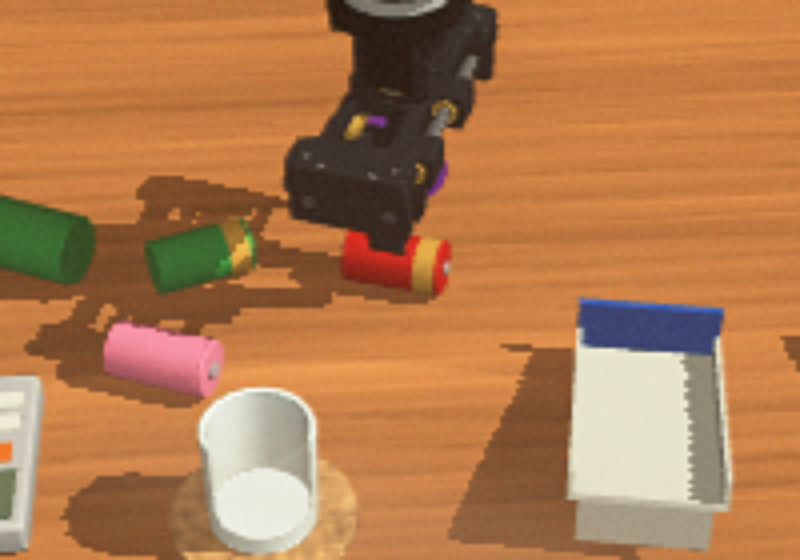

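Run:
```python
from h import *
for n in("top","scene"):
    p=read_camera(n)
    for d in cut_out(p,"red_battery"):
        if d["p"]<.2: continue
        c,wh,a=rect(p,d["region"],.017); print(n,round(d["p"],2),np.round(d["point"]),c,wh,a)
    if n=="top": cv2.imwrite('pics/t2.png',cv2.resize(p['pixels'][180:320,200:400],None,fx=4,fy=4))
print(get_state()["grip_width"])
```

```text
top 0.95 [339. 237.] [ 0.53291736 -0.14948862] (64.58009338378906, 35.35354232788086) 65.96424865722656
top 0.62 [295. 130.] [ 0.80633319 -0.03464167] (68.3243408203125, 69.85108947753906) 44.172054290771484
scene 0.63 [222. 207.] [ 0.52897614 -0.15342377] (80.76599884033203, 51.46309280395508) 65.14628601074219
scene 0.54 [279. 185.] [ 0.45445972 -0.01367368] (65.85936737060547, 54.79096984863281) 80.13093566894531
0.0032410682301556044
```

View pics/t2.png

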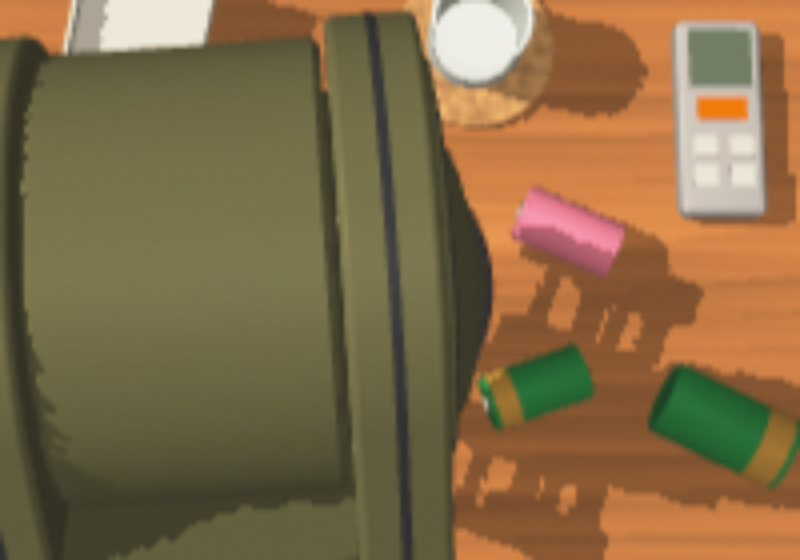

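Run:
```python
from h import *
p=read_camera("scene");s=get_state()
print(s["position"],s["wrist_force"],s["grip_width"])
for dz in(0,.019,.064): print(proj(p,s["position"]+[0,0,dz]))
a=p['pixels'][140:220,230:330]
cv2.imwrite('pics/s3.png',cv2.resize(a,None,fx=7,fy=7,interpolation=cv2.INTER_CUBIC))
```

```text
[ 0.45478191 -0.01086581  0.00957891] [-0.08104334 -0.11904974 -0.23225176] 0.0007455127532901601
[279.22849639 187.7652474 ]
[279.16811651 181.69355898]
[279.01931327 166.73018032]
```

View pics/s3.png

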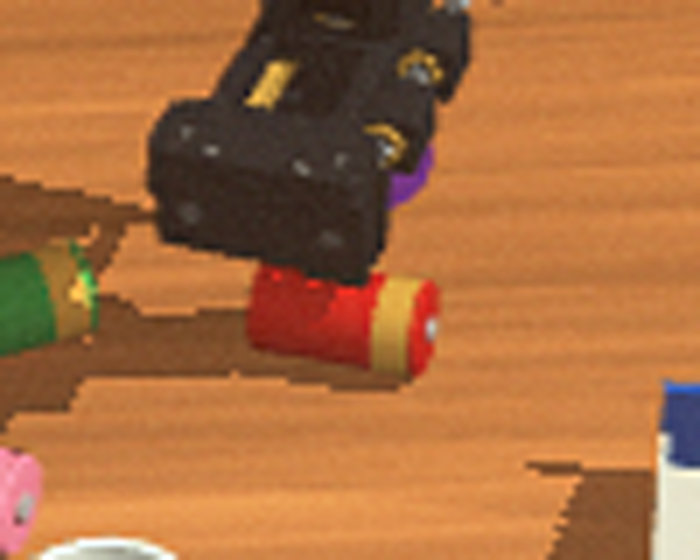

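Run:
```python
from h import *
p=read_camera("scene")
h=cv2.cvtColor(p["pixels"],cv2.COLOR_BGR2HSV)
def cyl(x,y,a):
    pts=[]
    ax=np.array([np.cos(a),np.sin(a),0]);n=np.array([-np.sin(a),np.cos(a),0])
    for s in(-.0305,.0305):
        for t in np.linspace(0,6.28,40): pts.append(proj(p,np.array([x,y,.017])+s*ax+.017*(np.cos(t)*n+np.sin(t)*np.array([0,0,1]))))
    return cv2.convexHull(np.float32(pts))[:,0]
def show(img,out):
    b=cv2.resize(img[140:220,230:330],None,fx=7,fy=7,interpolation=cv2.INTER_CUBIC)
    cv2.polylines(b,[np.int32((cyl(.454,-.011,np.radians(68))-[230,140]+.5)*7)],True,(255,255,255),1)
    return b
a=show(cv2.imread("pics/scene0.png"),0);b=show(p["pixels"],0)
cv2.imwrite("pics/cmp.png",cv2.resize(np.hstack([a,b]),(800,320)))
```

```text
(no output)
```

View pics/cmp.png

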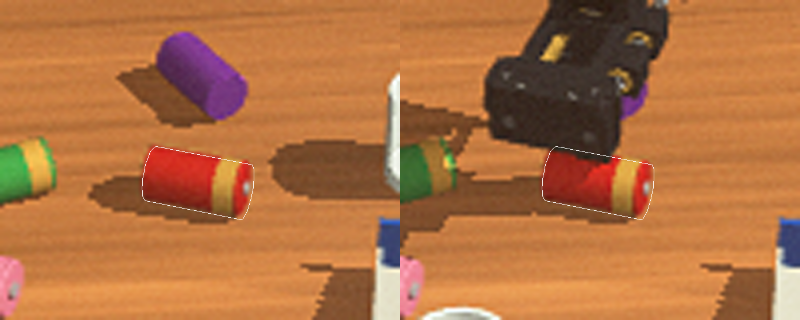

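```bash
python3 -m creep '{"jaw":[1,1,1,1],"offset":[[-0.01,0,0],[-0.02,0,0],[-0.02,0,0],[0,0,0]],"roll":[0,0,0,0]}'; python3 -c "
from h import *
p=read_camera('scene');a=p['pixels'][110:220,210:350]; s=get_state(); print(s['joint_positions'])
print(proj(p,s['position']))
cv2.imwrite('pics/s4.png',cv2.resize(a,None,fx=5,fy=5,interpolation=cv2.INTER_CUBIC))"
```

```text
clock: 13.7
position: [0.4562, -0.011, 0.0626]
eef_rot: [[0.005, 0.373, 0.928], [0.0, 0.928, -0.373], [-1.0, 0.002, 0.004]]
wrist_force: [-0.5, -0.8, 0.3]
grip_width: 0.0005
[-0.11361947  0.75761203  0.05859234  2.19467393 -0.2127884   0.1906593
 -0.24419446]
[279.08646333 171.15817903]
```

View pics/s4.png

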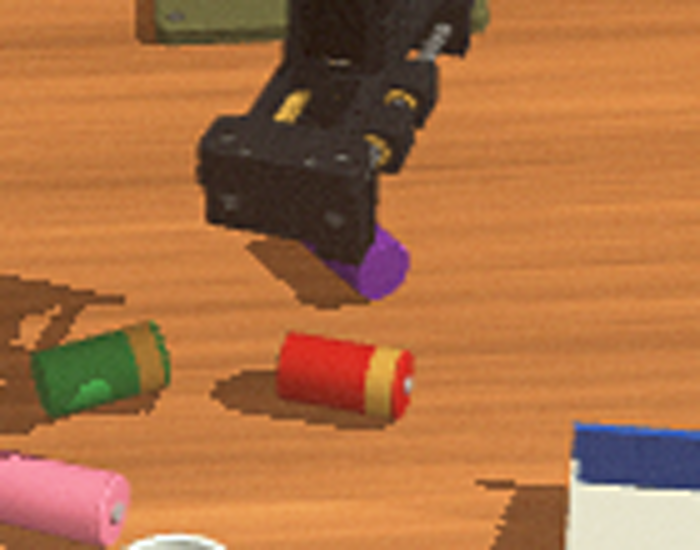

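Run:
```python
from h import *
p=read_camera("scene")
c=proj(p,(.648,-.0955,.037)).astype(int)-70
t=np.array([.6515,-.0952,.1548]);z=np.array([.395,.919,.004])
for k in(.044,.052,.0615):
  for dz in(0,.01,.02,.03,.04):
    print(k,dz,[np.round((proj(p,t+[0,0,dz]+s*k*z)-c)*4) for s in(-1,1)])
```

```text
0.044 0 [array([183.,  94.]), array([355., 131.])]
0.044 0.01 [array([181.,  77.]), array([354., 115.])]
0.044 0.02 [array([179.,  61.]), array([353.,  98.])]
0.044 0.03 [array([176.,  44.]), array([352.,  81.])]
0.044 0.04 [array([174.,  27.]), array([352.,  64.])]
0.052 0 [array([167.,  90.]), array([371., 135.])]
0.052 0.01 [array([165.,  74.]), array([370., 118.])]
0.052 0.02 [array([163.,  58.]), array([369., 102.])]
0.052 0.03 [array([161.,  41.]), array([369.,  85.])]
0.052 0.04 [array([159.,  24.]), array([368.,  68.])]
0.0615 0 [array([149.,  86.]), array([390., 139.])]
0.0615 0.01 [array([147.,  70.]), array([389., 123.])]
0.0615 0.02 [array([145.,  54.]), array([389., 106.])]
0.0615 0.03 [array([143.,  37.]), array([389.,  89.])]
0.0615 0.04 [array([140.,  20.]), array([388.,  72.])]
```

```bash
python3 -m creep '{"jaw":[1,1,1,1,1,1,1,1],"offset":[[0,0,0.03],[0,0,0.03],[0.02,0,0],[0.02,0,0],[0.015,0,0],[0.008,0,0],[0,0,0],[0,0,0]],"roll":[0,0,0,0,0,0,0,0]}'; python3 -m creep '{"jaw":[1,1,1],"offset":[[0.007,0,0],[0.005,0,0],[0,0,0]],"roll":[0,0,0]}'; python3 -c "
from h import *
p=read_camera('scene');a=p['pixels'][110:220,210:350]
cv2.imwrite('pics/s5.png',cv2.resize(a,None,fx=5,fy=5,interpolation=cv2.INTER_CUBIC))"
```

```text
clock: 14.47
position: [0.5099, -0.0332, -0.0038]
eef_rot: [[-0.001, 0.373, 0.928], [0.0, 0.928, -0.373], [-1.0, -0.0, -0.001]]
wrist_force: [-0.1, 0.5, -0.2]
grip_width: 0.0006
clock: 14.72
position: [0.5103, -0.0331, -0.0158]
eef_rot: [[-0.0, 0.373, 0.928], [0.0, 0.928, -0.373], [-1.0, 0.0, -0.0]]
wrist_force: [-0.7, 0.1, -0.3]
grip_width: 0.0006
```

View pics/s5.png

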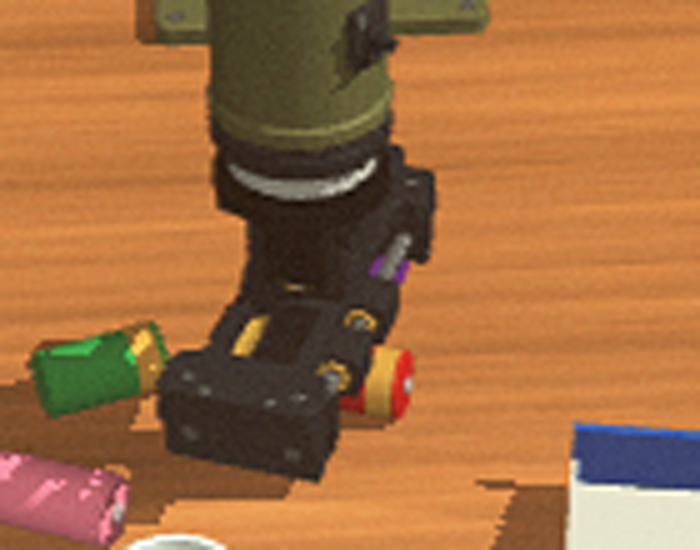

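```bash
for i in 1 2 3 4 5; do python3 -m creep '{"jaw":[1,1],"offset":[[0.002,0,0],[0,0,0]],"roll":[0,0]}' | grep -E "position|wrist"; done
```

```text
position: [0.5106, -0.0332, -0.0174]
wrist_force: [-0.7, 0.0, 0.4]
position: [0.5105, -0.0332, -0.0195]
wrist_force: [0.7, -0.4, -0.4]
position: [0.5104, -0.0332, -0.0216]
wrist_force: [0.6, 0.8, 0.1]
position: [0.5103, -0.0332, -0.0237]
wrist_force: [-0.6, 0.1, 0.6]
position: [0.5103, -0.0332, -0.0257]
wrist_force: [0.4, -0.3, 1.1]
```

```bash
for i in 1 2 ; do python3 -m creep '{"jaw":[1,1],"offset":[[0.001,0,0],[0,0,0]],"roll":[0,0]}' | grep -E "position|wrist"; done
```

```text
position: [0.5104, -0.0332, -0.0266]
wrist_force: [-0.3, -0.5, 0.4]
position: [0.5104, -0.0332, -0.0275]
wrist_force: [-0.5, 0.4, 0.1]
```

```bash
for i in 1 2 3 4; do python3 -m creep '{"jaw":[1,1],"offset":[[0.0015,0,0],[0,0,0]],"roll":[0,0]}' | grep -E "position|wrist"; done; python3 -c "
from h import *
p=read_camera('scene');a=p['pixels'][110:220,210:350]
cv2.imwrite('pics/s6.png',cv2.resize(a,None,fx=5,fy=5,interpolation=cv2.INTER_CUBIC))"
```

```text
position: [0.5104, -0.0332, -0.0291]
wrist_force: [-0.8, -0.0, -0.1]
position: [0.5104, -0.0332, -0.0306]
wrist_force: [0.2, 0.5, 0.5]
position: [0.5105, -0.0332, -0.0311]
wrist_force: [-2.0, -0.0, 10.3]
position: [0.5105, -0.0332, -0.0311]
wrist_force: [-3.9, 1.2, 24.7]
```

View pics/s6.png

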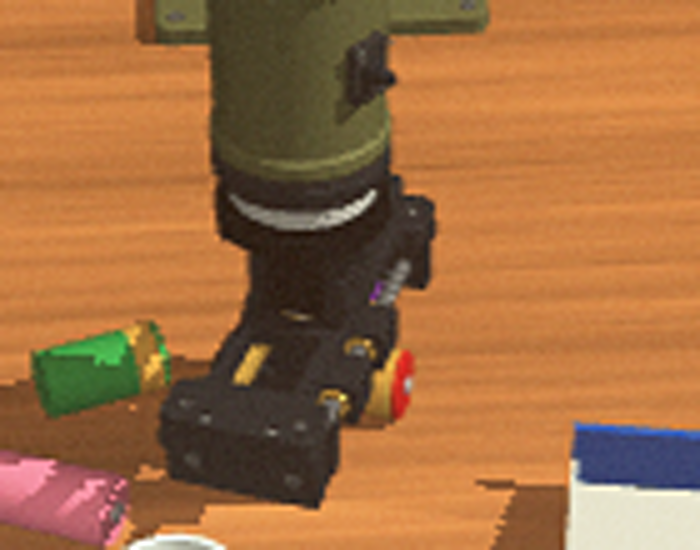

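```bash
python3 -m creep '{"jaw":[1,1,1,1,1],"offset":[[-0.004,0,0],[-0.02,0,0],[-0.03,0,0],[-0.03,0,0],[0,0,0]],"roll":[0,0,0,0,0]}'
python3 - <<'E'
from h import *
p=read_camera("scene")
t=np.array([.5105,-.0332,-.0311]);z=np.array([.928,-.373,0]);y=np.array([.373,.928,0])
for h in(.03,.04,.05,.064,.08,.095): print(h,[np.round(proj(p,t+[0,0,h]+.0935*z+s*.0375*y),1) for s in(-1,1)])
E
```

```text
clock: 17.07
position: [0.5132, -0.0336, 0.0547]
eef_rot: [[0.007, 0.373, 0.928], [-0.0, 0.928, -0.373], [-1.0, 0.002, 0.007]]
wrist_force: [-0.1, -0.9, 0.5]
grip_width: -0.0
0.03 [array([242.5, 229.7]), array([274.3, 236.8])]
0.04 [array([242.3, 226.5]), array([274.3, 233.6])]
0.05 [array([242. , 223.3]), array([274.2, 230.3])]
0.064 [array([241.6, 218.6]), array([274.1, 225.7])]
0.08 [array([241.1, 213.3]), array([274. , 220.3])]
0.095 [array([240.6, 208.1]), array([273.9, 215.1])]
```

```bash
python3 d.py .454 -.0115 -.022 -22;  python3 - <<'E'
from h import *
p=read_camera("scene")
for d in cut_out(p,"red_battery"): 
  c,wh,a=rect(p,d["region"],.017); print(round(d["p"],2),np.round(d["point"]),c,wh,a)
cv2.imwrite('pics/s7.png',cv2.resize(p['pixels'][110:220,210:350],None,fx=5,fy=5,interpolation=cv2.INTER_CUBIC))
E
```

```text
t 17.12 pos [ 0.5124 -0.0334  0.0529] phi -21.9 grip 0.0003 j7 -0.22 F [-0.   0.3 -0.2] xdown [ 0.005 -0.    -1.   ]
roll deg 0.1 rad 0.002 offset before roll [ 0.0746 -0.0016 -0.0627] offset after roll [ 0.0746 -0.0017 -0.0627]
0.89 [282. 188.] [ 0.45087204 -0.01185184] (67.77018737792969, 51.909549713134766) 67.94078826904297
0.44 [291. 164.] [0.36352039 0.01501739] (31.26946258544922, 57.46091079711914) 59.4564208984375
0.34 [230. 184.] [ 0.4345477  -0.13044673] (55.24851989746094, 68.75926971435547) 17.455575942993164
0.18 [176. 238.] [ 0.60621979 -0.24396503] (136.79122924804688, 56.110145568847656) 0.6655790209770203
```

View pics/s7.png

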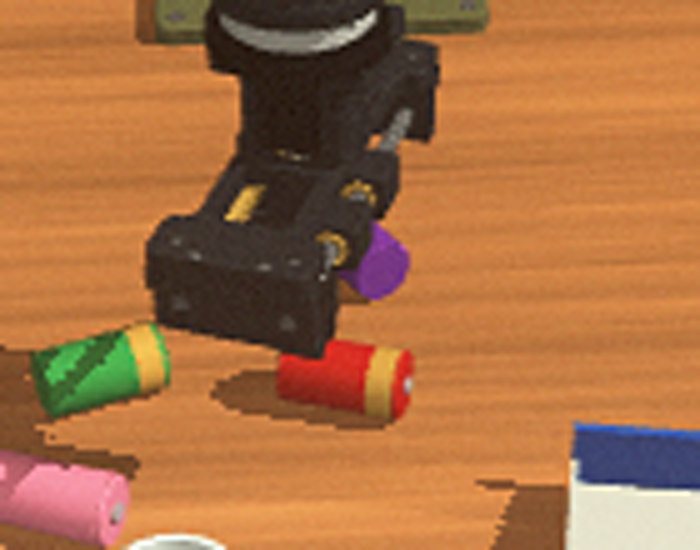

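Red is unmoved (about pixel 279,186), and the contact test shows the real fingertips are 31 mm above the reported TCP. I'll grasp again with that allowance.

```bash
python3 -m creep '{"jaw":[-1,-1,-1,-1,-1,-1,-1,-1,-1,-1,-1,-1,-1,-1],"offset":[[0,-0.0016,-0.0157],[0,0,-0.0157],[0,0,-0.0157],[0,0,-0.0157],[0,0,0],[0,0,0],[0,0,0],[0,0,0],[0.02,0,0],[0.02,0,0],[0.018,0,0],[0.01,0,0],[0.0066,0,0],[0,0,0]],"roll":[0,0,0,0,0,0,0,0,0,0,0,0,0,0]}' ;python3 -m creep '{"jaw":[1,1,1,1,1,1,1,1,1,1],"offset":[[0,0,0],[0,0,0],[0,0,0],[0,0,0],[0,0,0],[0,0,0],[0,0,0],[0,0,0],[0,0,0],[0,0,0]],"roll":[0,0,0,0,0,0,0,0,0,0]}'; python3 d.py .454 -.011 .1 -10.7
```

```text
clock: 18.38
position: [0.4589, -0.0118, -0.0199]
eef_rot: [[-0.012, 0.374, 0.927], [0.0, 0.927, -0.374], [-1.0, -0.005, -0.012]]
wrist_force: [0.7, 0.3, 0.5]
grip_width: 0.0879
clock: 19.22
position: [0.4578, -0.0114, -0.0186]
eef_rot: [[-0.013, 0.373, 0.928], [0.0, 0.928, -0.373], [-1.0, -0.004, -0.012]]
wrist_force: [0.9, 0.1, -0.9]
grip_width: 0.0333
t 19.22 pos [ 0.4578 -0.0114 -0.0186] phi -21.9 grip 0.0333 j7 0.15 F [ 0.9  0.1 -0.9] xdown [-0.013  0.    -1.   ]
roll deg -11.2 rad -0.195 offset before roll [-0.1185 -0.0016 -0.005 ] offset after roll [-0.1185 -0.0006 -0.0053]
```

```bash
python3 -m creep '{"jaw":[1,1,1,1,1,1,1,1,1,1],"offset":[[-0.005,0,0],[-0.01,0,0],[-0.02,0,0],[-0.02,0,0],[-0.025,0,0],[-0.02,0,0],[0,0,0],[0,0,0],[0,0,0],[0,0,0]],"roll":[0,0,0,0,0,0,-0.098,-0.097,0,0]}' ;python3 d.py .581 .1195 .06 -10.7
```

```text
clock: 20.05
position: [0.4589, -0.0113, 0.0815]
eef_rot: [[-0.013, 0.188, 0.982], [0.001, 0.982, -0.188], [-1.0, -0.002, -0.013]]
wrist_force: [0.5, 0.0, -1.3]
grip_width: 0.0336
t 20.05 pos [ 0.4589 -0.0113  0.0815] phi -10.9 grip 0.0336 j7 0.23 F [ 0.5  0.  -1.3] xdown [-0.013  0.001 -1.   ]
roll deg -0.2 rad -0.003 offset before roll [0.0201 0.1515 0.0955] offset after roll [0.0201 0.1513 0.0959]
```

```bash
python3 -m creep '{"jaw":[1,1,1,1,1,1,1,1,1,1,1,1],"offset":[[0,0.01,0.006],[0,0.0156,0.01],[0.001,0.018,0.0115],[0.002,0.018,0.0115],[0.003,0.018,0.0115],[0.003,0.018,0.0115],[0.003,0.018,0.0115],[0.003,0.018,0.011],[0.003,0.012,0.0075],[0.002,0.006,0.0035],[0,0,0],[0,0,0]],"roll":[0,0,0,0,0,0,0,0,0,0,0,0]}' ;python3 d.py .581 .1195 .003 -10.7
python3 - <<'E'
from h import *
p=read_camera("scene");q=read_camera("top")
cv2.imwrite('pics/s8.png',cv2.resize(np.hstack([p['pixels'][130:270,280:420],q['pixels'][140:280,160:300]]),None,fx=2.8,fy=2.8,interpolation=cv2.INTER_CUBIC))
E
```

```text
clock: 21.05
position: [0.5801, 0.1196, 0.0594]
eef_rot: [[-0.014, 0.186, 0.982], [-0.0, 0.982, -0.186], [-1.0, -0.003, -0.014]]
wrist_force: [0.1, -0.9, -1.7]
grip_width: 0.0334
t 21.05 pos [0.5801 0.1196 0.0594] phi -10.7 grip 0.0334 j7 -0.01 F [ 0.1 -0.9 -1.7] xdown [-0.014 -0.    -1.   ]
roll deg -0.0 rad -0.001 offset before roll [0.0564 0.0002 0.0017] offset after roll [0.0564 0.0002 0.0017]
```

View pics/s8.png

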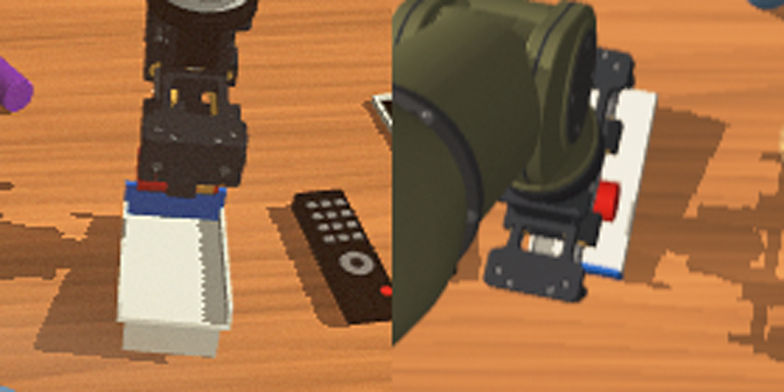

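```bash
python3 -m creep '{"jaw":[1,1,1,1,1,1,1,1],"offset":[[0.01,0,0.0017],[0.014,0,0],[0.014,0,0],[0.009,0,0],[0.005,0,0],[0.002,0,0],[0,0,0],[0,0,0]],"roll":[0,0,0,0,0,0,0,0]}' ;python3 d.py .581 .1195 .003 -10.7
```

```text
clock: 21.82
position: [0.5822, 0.1193, 0.0062]
eef_rot: [[-0.012, 0.186, 0.982], [0.0, 0.983, -0.186], [-1.0, -0.002, -0.012]]
wrist_force: [0.4, -1.3, -0.9]
grip_width: 0.0338
t 21.82 pos [0.5822 0.1193 0.0062] phi -10.7 grip 0.0338 j7 0.02 F [ 0.4 -1.3 -0.9] xdown [-0.012  0.    -1.   ]
roll deg -0.0 rad -0.001 offset before roll [ 0.0032 -0.     -0.0012] offset after roll [ 0.0032 -0.     -0.0012]
```

```bash
python3 -m creep '{"jaw":[1,1,1,0.1,0.1,0.1,0.1,0.1],"offset":[[0.0015,0,0],[0.001,0,0],[0,0,0],[0,0,0],[0,0,0],[0,0,0],[0,0,0],[0,0,0]],"roll":[0,0,0,0,0,0,0,0]}' ;python3 d.py .581 .1195 .003 -10.7
```

```text
clock: 22.48
position: [0.5819, 0.1195, 0.0034]
eef_rot: [[-0.012, 0.186, 0.983], [0.0, 0.983, -0.186], [-1.0, -0.002, -0.012]]
wrist_force: [0.2, -0.5, -0.2]
grip_width: 0.0397
t 22.48 pos [0.5819 0.1195 0.0034] phi -10.7 grip 0.0397 j7 0.02 F [ 0.2 -0.5 -0.2] xdown [-0.012  0.    -1.   ]
roll deg -0.0 rad -0.0 offset before roll [ 0.0005 -0.0002 -0.0009] offset after roll [ 0.0005 -0.0002 -0.0009]
```

Now raise straight up slowly, then look.

```bash
python3 -m creep '{"jaw":[0.1,0.1,0.1,0.1,0.1,0.1,-1,-1],"offset":[[-0.006,0,0],[-0.008,0,0],[-0.01,0,0],[-0.015,0,0],[-0.02,0,0],[-0.02,0,0],[0,0,0],[0,0,0]],"roll":[0,0,0,0,0,0,0,0]}' ;python3 d.py .439 -.130 .08 22
python3 - <<'E'
from h import *
p=read_camera("scene");q=read_camera("top")
cv2.imwrite('pics/s9.png',cv2.resize(np.hstack([p['pixels'][130:270,280:420],q['pixels'][140:280,160:300]]),None,fx=2.8,fy=2.8,interpolation=cv2.INTER_CUBIC))
E
```

```text
clock: 23.15
position: [0.584, 0.1196, 0.0842]
eef_rot: [[-0.009, 0.186, 0.983], [0.001, 0.983, -0.186], [-1.0, -0.001, -0.009]]
wrist_force: [0.3, 0.2, 0.4]
grip_width: 0.0508
t 23.15 pos [0.584  0.1196 0.0842] phi -10.7 grip 0.0508 j7 -0.02 F [0.3 0.2 0.4] xdown [-0.009  0.001 -1.   ]
roll deg -32.7 rad -0.571 offset before roll [ 0.0053 -0.2722 -0.0961] offset after roll [ 0.0053 -0.1771 -0.2279]
```

View pics/s9.png

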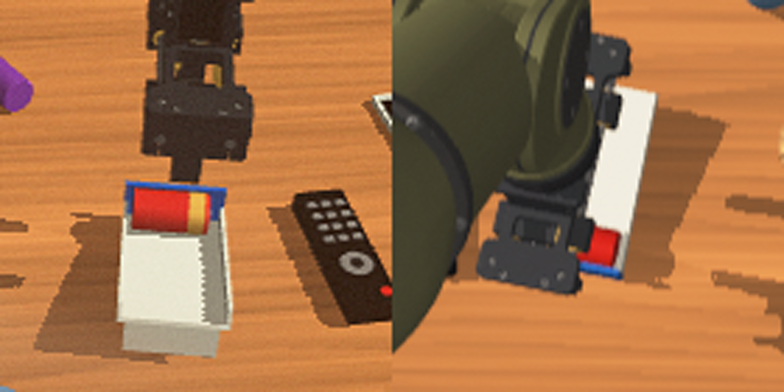

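```bash
python3 -m creep '{"jaw":[-1,-1,-1,-1,-1,-1,-1,-1,-1,-1,-1,-1,-1,-1,-1,-1,-1],"offset":[[0,0,0],[0,0,0],[0,0,0],[0,0,0],[0,0,0],[0,0,0],[0,-0.0177,-0.0228],[0,-0.0177,-0.0228],[0,-0.0177,-0.0228],[0,-0.0177,-0.0228],[0,-0.0177,-0.0228],[0,-0.0177,-0.0228],[0,-0.0177,-0.0228],[0,-0.0177,-0.0228],[0,-0.0177,-0.0228],[0,-0.0177,-0.0228],[0,0,0]],"roll":[-0.115,-0.114,-0.114,-0.114,-0.114,0,0,0,0,0,0,0,0,0,0,0,0]}' ;python3 d.py .439 -.130 -.022 22
python3 - <<'E'
from h import *
p=read_camera("scene");q=read_camera("top")
cv2.imwrite('pics/s10.png',cv2.resize(np.hstack([p['pixels'][130:270,200:340],q['pixels'][140:280,180:320]]),None,fx=2.8,fy=2.8,interpolation=cv2.INTER_CUBIC))
for d in cut_out(q,"red_battery"):
    if d["p"]<.2: continue
    for z in(.029,):
        c,wh,a=rect(q,d["region"],z); print(round(d["p"],2),c,wh,a)
E
```

```text
clock: 24.67
position: [0.4332, -0.1359, 0.0839]
eef_rot: [[-0.017, -0.363, 0.932], [-0.003, 0.932, 0.363], [-1.0, 0.004, -0.017]]
wrist_force: [0.2, 0.4, 1.1]
grip_width: 0.0885
t 24.67 pos [ 0.4332 -0.1359  0.0839] phi 21.3 grip 0.0885 j7 0.75 F [0.2 0.4 1.1] xdown [-0.017 -0.003 -1.   ]
roll deg -0.7 rad -0.013 offset before roll [0.1057 0.003  0.0093] offset after roll [0.1057 0.0029 0.0094]
0.91 [0.55589258 0.12398051] (63.94441604614258, 32.87519073486328) 79.2437973022461
0.64 [3.45121033e-01 6.40487671e-06] (62.10731506347656, 34.46518325805664) 27.735748291015625
```

View pics/s10.png

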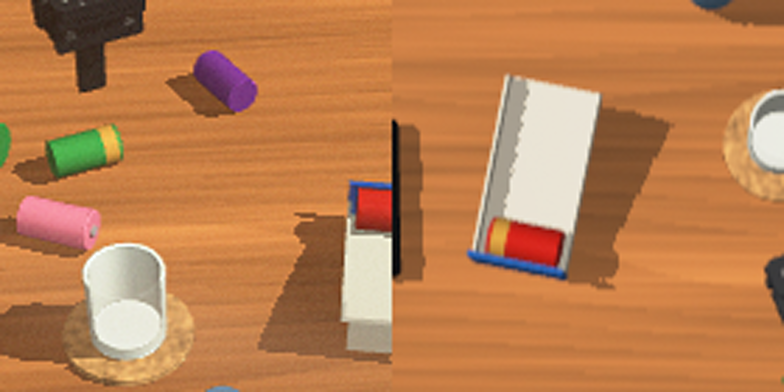

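```bash
python3 -m creep '{"jaw":[-1,-1,-1,-1,-1,-1,-1,-1,-1],"offset":[[0,0.003,0.0094],[0.02,0,0],[0.02,0,0],[0.02,0,0],[0.02,0,0],[0.012,0,0],[0.008,0,0],[0.0057,0,0],[0,0,0]],"roll":[-0.013,0,0,0,0,0,0,0,0]}' ;python3 d.py .439 -.130 -.022 22
```

```text
clock: 25.57
position: [0.4451, -0.1228, -0.0221]
eef_rot: [[-0.014, -0.388, 0.922], [0.001, 0.922, 0.388], [-1.0, 0.007, -0.012]]
wrist_force: [-0.6, 0.4, -0.5]
grip_width: 0.0882
t 25.57 pos [ 0.4451 -0.1228 -0.0221] phi 22.8 grip 0.0882 j7 0.77 F [-0.6  0.4 -0.5] xdown [-0.014  0.001 -1.   ]
roll deg 0.8 rad 0.015 offset before roll [ 0.     -0.0043 -0.0085] offset after roll [ 0.     -0.0044 -0.0084]
```

```bash
python3 -m creep '{"jaw":[-1,-1,-1,1,1,1,1,1,1,1,1,1,1],"offset":[[0,-0.0043,-0.0085],[0,0,0],[0,0,0],[0,0,0],[0,0,0],[0,0,0],[0,0,0],[0,0,0],[0,0,0],[0,0,0],[0,0,0],[0,0,0],[0,0,0]],"roll":[0,0,0,0,0,0,0,0,0,0,0,0,0]}' ;python3 d.py .439 -.130 -.022 22
```

```text
clock: 26.65
position: [0.4394, -0.1315, -0.0202]
eef_rot: [[-0.016, -0.386, 0.922], [0.001, 0.922, 0.387], [-1.0, 0.008, -0.015]]
wrist_force: [-0.7, -0.3, -0.7]
grip_width: 0.0338
t 26.65 pos [ 0.4394 -0.1315 -0.0202] phi 22.7 grip 0.0338 j7 0.82 F [-0.7 -0.3 -0.7] xdown [-0.016  0.001 -1.   ]
roll deg 0.7 rad 0.013 offset before roll [0.0018 0.0015 0.0003] offset after roll [0.0018 0.0015 0.0003]
```

```bash
python3 -m creep '{"jaw":[1,1,1,1,1,1,1,1,1,1,1,1,1,1,1],"offset":[[-0.005,0,0],[-0.01,0,0],[-0.018,0,0],[-0.02,0,0],[-0.02,0,0],[-0.02,0,0],[-0.015,0,0],[0,0,0],[0,0,0],[0,0,0],[0,0,0],[0,0,0],[0,0,0],[0,0,0],[0,0,0]],"roll":[0,0,0,0,0,0,0,0.117,0.117,0.117,0.116,0.116,0,0,0]}' ;python3 d.py .6134 .1133 .07 -10.7
```

```text
clock: 27.9
position: [0.4413, -0.1315, 0.0882]
eef_rot: [[-0.016, 0.182, 0.983], [0.002, 0.983, -0.182], [-1.0, -0.001, -0.016]]
wrist_force: [0.5, -0.2, -1.4]
grip_width: 0.033
t 27.9 pos [ 0.4413 -0.1315  0.0882] phi -10.5 grip 0.033 j7 0.49 F [ 0.5 -0.2 -1.4] xdown [-0.016  0.002 -1.   ]
roll deg 0.2 rad 0.004 offset before roll [0.0159 0.2721 0.125 ] offset after roll [0.0159 0.2725 0.124 ]
```

```bash
python3 -m creep '{"jaw":[1,1,1,1,1,1,1,1,1,1,1,1,1,1,1,1,1],"offset":[[0,0.01,0.005],[0,0.016,0.007],[0,0.02,0.009],[0,0.022,0.01],[0,0.022,0.01],[0,0.022,0.01],[0,0.022,0.01],[0,0.022,0.01],[0,0.022,0.01],[0.003,0.022,0.01],[0.003,0.022,0.01],[0.004,0.02,0.01],[0.004,0.016,0.008],[0.002,0.01,0.005],[0,0.004,0.001],[0,0,0],[0,0,0]],"roll":[0,0,0,0,0,0,0,0,0,0,0,0,0,0,0,0,0]}' ;python3 d.py .6134 .1133 .008 -10.7
python3 - <<'E'
from h import *
p=read_camera("scene");q=read_camera("top")
cv2.imwrite('pics/s11.png',cv2.resize(np.hstack([p['pixels'][130:270,280:420],q['pixels'][140:280,160:300]]),None,fx=2.8,fy=2.8,interpolation=cv2.INTER_CUBIC))
E
```

```text
clock: 29.32
position: [0.6134, 0.1116, 0.0694]
eef_rot: [[-0.017, 0.185, 0.983], [0.001, 0.983, -0.185], [-1.0, -0.002, -0.017]]
wrist_force: [0.2, 0.0, -1.5]
grip_width: 0.0333
t 29.32 pos [0.6134 0.1116 0.0694] phi -10.7 grip 0.0333 j7 0.03 F [ 0.2  0.  -1.5] xdown [-0.017  0.001 -1.   ]
roll deg 0.0 rad 0.001 offset before roll [0.0614 0.0018 0.0007] offset after roll [0.0614 0.0018 0.0007]
```

View pics/s11.png

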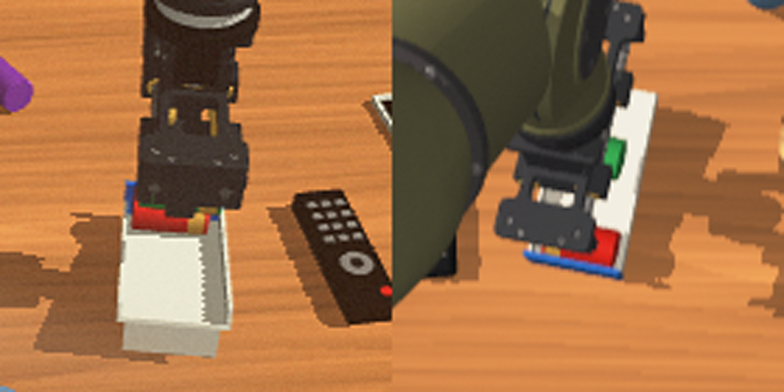

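```bash
python3 -m creep '{"jaw":[1,1,1,1,1,1,1,1,1],"offset":[[0.01,0.0015,0.0007],[0.015,0,0],[0.015,0,0],[0.01,0,0],[0.005,0,0],[0.003,0,0],[0.0015,0,0],[0,0,0],[0,0,0]],"roll":[0,0,0,0,0,0,0,0,0]}' ;python3 d.py .6134 .1133 .008 -10.7
```

```text
clock: 30.17
position: [0.6146, 0.114, 0.0104]
eef_rot: [[-0.015, 0.185, 0.983], [0.001, 0.983, -0.185], [-1.0, -0.001, -0.015]]
wrist_force: [-0.5, 0.9, -1.3]
grip_width: 0.0336
t 30.17 pos [0.6146 0.114  0.0104] phi -10.7 grip 0.0336 j7 0.06 F [-0.5  0.9 -1.3] xdown [-0.015  0.001 -1.   ]
roll deg 0.0 rad 0.001 offset before roll [ 0.0024 -0.0009 -0.001 ] offset after roll [ 0.0024 -0.0009 -0.001 ]
```

```bash
python3 -m creep '{"jaw":[1,1,1,0.1,0.1,0.1,0.1,0.1,0.1,0.1,0.1,0.1,0.1,0.1],"offset":[[0.0015,0,0],[0.001,0,0],[0,0,0],[0,0,0],[0,0,0],[0,0,0],[0,0,0],[-0.006,0,0],[-0.008,0,0],[-0.01,0,0],[-0.015,0,0],[-0.02,0,0],[-0.02,0,0],[0,0,0]],"roll":[0,0,0,0,0,0,0,0,0,0,0,0,0,0]}' ;python3 d.py .594 .255 .06 94
python3 - <<'E'
from h import *
p=read_camera("scene");q=read_camera("top")
cv2.imwrite('pics/s12.png',cv2.resize(np.hstack([p['pixels'][130:270,280:420],q['pixels'][140:280,160:300]]),None,fx=2.8,fy=2.8,interpolation=cv2.INTER_CUBIC))
E
```

```text
clock: 31.33
position: [0.6188, 0.1137, 0.0913]
eef_rot: [[-0.008, 0.185, 0.983], [0.002, 0.983, -0.185], [-1.0, 0.001, -0.008]]
wrist_force: [0.4, -0.7, -0.6]
grip_width: 0.0401
t 31.33 pos [0.6188 0.1137 0.0913] phi -10.7 grip 0.0401 j7 0.02 F [ 0.4 -0.7 -0.6] xdown [-0.008  0.002 -1.   ]
roll deg 75.3 rad 1.315 offset before roll [ 0.0318  0.1342 -0.0503] offset after roll [ 0.0318 -0.0146 -0.1426]
```

View pics/s12.png

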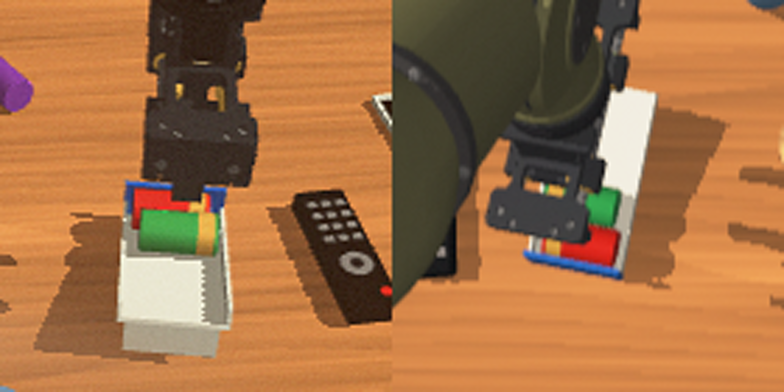

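```bash
python3 -m creep '{"jaw":[-1,-1,-1,-1,-1,-1,-1,-1,-1,-1,-1,-1],"offset":[[0,0,0],[0,0,0],[0,0,0],[0,0,0],[0,0,0],[0,0,0],[0,0,0],[0,0,0],[0,0,0],[0,0,0],[0,0,0],[0,0,0]],"roll":[0.12,0.12,0.12,0.12,0.12,0.12,0.12,0.12,0.12,0.12,0.115,0]}' ; python3 -m creep '{"jaw":[-1,-1,-1,-1,-1,-1,-1,-1,-1],"offset":[[0,-0.0021,-0.0204],[0,-0.0021,-0.0204],[0,-0.0021,-0.0204],[0,-0.0021,-0.0204],[0,-0.0021,-0.0204],[0,-0.0021,-0.0203],[0,-0.002,-0.0203],[0,0,0],[0,0,0]],"roll":[0,0,0,0,0,0,0,0,0]}';python3 d.py .594 .255 -.021 94
python3 - <<'E'
from h import *
q=read_camera("top")
for l,z in(("red_battery",.029),("green_battery",.037),("black_remote",.02),("black_tray",.008)):
  for d in cut_out(q,l):
    if d["p"]<.2: continue
    c,wh,a=rect(q,d["region"],z); print(l,round(d["p"],2),c,wh,a)
p=read_camera("scene")
for d in cut_out(p,"black_remote"):
    c,wh,a=rect(p,d["region"],.01); print(round(d["p"],2),c,wh,a)
cv2.imwrite('pics/s13.png',cv2.resize(np.hstack([p['pixels'][110:270,300:480],q['pixels'][140:300,120:300]]),None,fx=2.2,fy=2.2,interpolation=cv2.INTER_CUBIC))
E
```

```text
clock: 32.43
position: [0.6145, 0.1141, 0.0852]
eef_rot: [[-0.018, 0.998, 0.067], [0.0, 0.067, -0.998], [-1.0, -0.018, -0.002]]
wrist_force: [0.7, -0.8, 0.8]
grip_width: 0.0879
clock: 33.18
position: [0.5901, 0.2562, 0.0862]
eef_rot: [[-0.017, 0.997, 0.075], [0.001, 0.075, -0.997], [-1.0, -0.017, -0.003]]
wrist_force: [-0.5, -0.4, 0.4]
grip_width: 0.088
t 33.18 pos [0.5901 0.2562 0.0862] phi -85.7 grip 0.088 j7 -1.22 F [-0.5 -0.4  0.4] xdown [-0.017  0.001 -1.   ]
roll deg 0.3 rad 0.005 offset before roll [0.1071 0.0057 0.0018] offset after roll [0.1071 0.0057 0.0018]
red_battery 0.93 [ 0.53230682 -0.14865274] (61.96769332885742, 34.437007904052734) 63.71359634399414
red_battery 0.84 [0.3456153  0.00037449] (61.550174713134766, 36.487308502197266) 28.07524871826172
red_battery 0.6 [0.55646399 0.12325539] (63.766727447509766, 32.41891098022461) 79.30211639404297
green_battery 0.79 [ 0.41886823 -0.23634555] (84.88650512695312, 43.63072204589844) 62.88058090209961
green_battery 0.73 [0.5896842  0.12299471] (65.06253814697266, 36.034366607666016) 81.10342407226562
black_remote 0.59 [0.59044568 0.25565083] (131.24835205078125, 43.198951721191406) 3.5502185821533203
black_tray 0.85 [0.46533826 0.39071066] (172.01918029785156, 82.58511352539062) 4.834658145904541
0.57 [0.59100214 0.25880685] (156.57080078125, 51.891727447509766) 3.9242849349975586
```

View pics/s13.png

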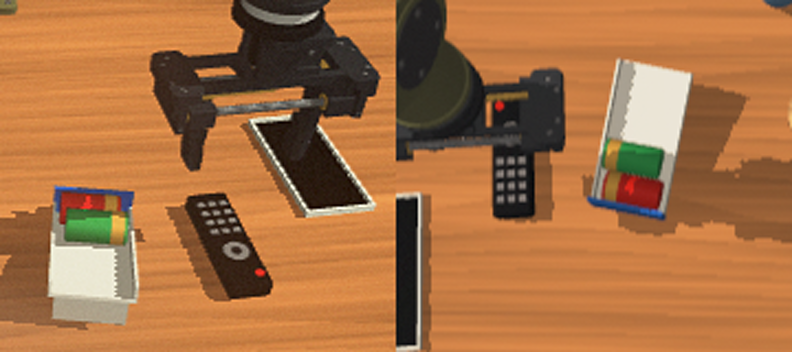

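```bash
python3 -m creep '{"jaw":[-1,-1,-1,-1,-1,-1,-1,-1,-1,-1],"offset":[[0,0.0045,0.0015],[0.02,0,0],[0.02,0,0],[0.02,0,0],[0.02,0,0],[0.012,0,0],[0.008,0,0],[0.0065,0,0],[0,0,0],[0,0,0]],"roll":[0,0,0,0,0,0,0,0,0,0]}' ;python3 d.py .594 .255 -.021 94
```

```text
clock: 34.37
position: [0.5943, 0.254, -0.0191]
eef_rot: [[-0.015, 0.997, 0.07], [0.002, 0.07, -0.998], [-1.0, -0.015, -0.003]]
wrist_force: [1.5, 0.5, 0.3]
grip_width: 0.0878
t 34.37 pos [ 0.5943  0.254  -0.0191] phi -86.0 grip 0.0878 j7 -1.17 F [1.5 0.5 0.3] xdown [-0.015  0.002 -1.   ]
roll deg -0.0 rad -0.0 offset before roll [ 0.0019 -0.0002 -0.001 ] offset after roll [ 0.0019 -0.0002 -0.001 ]
```

```bash
python3 -m creep '{"jaw":[-1,1,1,1,1,1,1,1,1,1],"offset":[[0.002,0,0],[0,0,0],[0,0,0],[0,0,0],[0,0,0],[0,0,0],[0,0,0],[0,0,0],[0,0,0],[0,0,0]],"roll":[0,0,0,0,0,0,0,0,0,0]}' ; python3 -m creep '{"jaw":[1,1,1,1,1,1],"offset":[[-0.005,0,0],[-0.01,0,0],[-0.018,0,0],[-0.02,0,0],[-0.015,0,0],[0,0,0]],"roll":[0,0,0,0,0,0]}' ;python3 d.py .466 .3905 .045 93.5;  python3 - <<'E'
from h import *
q=read_camera("top")
p=read_camera("scene")
cv2.imwrite('pics/s14.png',cv2.resize(np.hstack([p['pixels'][110:270,300:480],q['pixels'][140:300,80:260]]),None,fx=2.2,fy=2.2,interpolation=cv2.INTER_CUBIC))
E
```

```text
clock: 35.2
position: [0.5938, 0.2545, -0.0216]
eef_rot: [[-0.016, 0.997, 0.07], [0.002, 0.07, -0.998], [-1.0, -0.016, -0.003]]
wrist_force: [-0.6, 1.1, -0.5]
grip_width: 0.0435
clock: 35.7
position: [0.5976, 0.2538, 0.0503]
eef_rot: [[-0.01, 0.998, 0.069], [0.002, 0.069, -0.998], [-1.0, -0.01, -0.003]]
wrist_force: [-0.0, 0.2, -0.8]
grip_width: 0.0439
t 35.7 pos [0.5976 0.2538 0.0503] phi -86.0 grip 0.0439 j7 -1.23 F [-0.   0.2 -0.8] xdown [-0.01   0.002 -1.   ]
roll deg 0.5 rad 0.008 offset before roll [ 0.007  -0.1217 -0.1454] offset after roll [ 0.007  -0.1229 -0.1444]
```

View pics/s14.png

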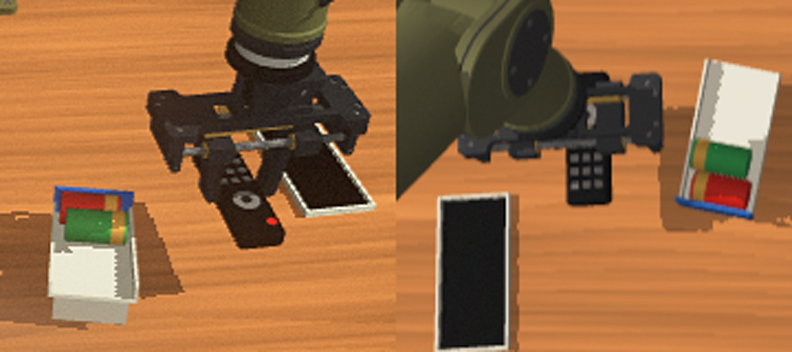

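```bash
python3 -m creep '{"jaw":[1,1,1,1,1,1,1,1,1,1,1,1,1,1],"offset":[[0,-0.006,-0.007],[0,-0.01,-0.012],[0,-0.0125,-0.015],[0,-0.0125,-0.015],[0,-0.0125,-0.015],[0,-0.0125,-0.015],[0,-0.0125,-0.015],[0,-0.0125,-0.015],[0,-0.0125,-0.015],[0,-0.01,-0.012],[0,-0.006,-0.007],[0,-0.002,-0.002],[0,0,0],[0,0,0]],"roll":[0,0,0,0,0,0,0,0,0,0,0,0,0,0]}' ;python3 d.py .466 .3905 -.0175 93.5;  python3 - <<'E'
from h import *
q=read_camera("top")
p=read_camera("scene")
cv2.imwrite('pics/s15.png',cv2.resize(np.hstack([p['pixels'][110:270,340:520],q['pixels'][180:340,50:230]]),None,fx=2.2,fy=2.2,interpolation=cv2.INTER_CUBIC))
E
```

```text
clock: 36.97
position: [0.4641, 0.3892, 0.0485]
eef_rot: [[-0.016, 0.998, 0.069], [0.0, 0.069, -0.998], [-1.0, -0.016, -0.001]]
wrist_force: [0.4, -1.7, -1.3]
grip_width: 0.0435
t 36.97 pos [0.4641 0.3892 0.0485] phi -86.1 grip 0.0435 j7 -1.44 F [ 0.4 -1.7 -1.3] xdown [-0.016  0.    -1.   ]
roll deg 0.4 rad 0.008 offset before roll [ 0.066   0.003  -0.0011] offset after roll [ 0.066   0.003  -0.0011]
```

View pics/s15.png

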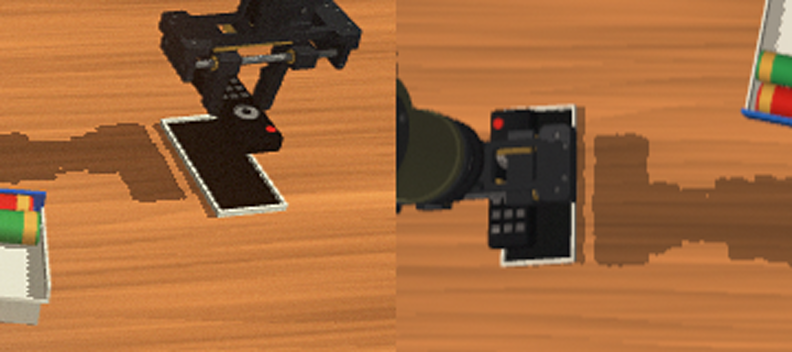

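```bash
python3 -m creep '{"jaw":[1,1,1,1,1,1,1,1,1,1],"offset":[[0.01,0.0025,-0.001],[0.015,0,0],[0.015,0,0],[0.012,0,0],[0.007,0,0],[0.004,0,0],[0.002,0,0],[0.001,0,0],[0,0,0],[0,0,0]],"roll":[0,0,0,0,0,0,0,0,0,0]}' ;python3 d.py .466 .3905 -.0175 93.5
```

```text
clock: 37.9
position: [0.4653, 0.3916, -0.0168]
eef_rot: [[-0.015, 0.997, 0.07], [0.002, 0.07, -0.998], [-1.0, -0.015, -0.003]]
wrist_force: [0.8, 0.2, -0.7]
grip_width: 0.0437
t 37.9 pos [ 0.4653  0.3916 -0.0168] phi -86.0 grip 0.0437 j7 -1.42 F [ 0.8  0.2 -0.7] xdown [-0.015  0.002 -1.   ]
roll deg 0.5 rad 0.009 offset before roll [0.0006 0.0006 0.0012] offset after roll [0.0006 0.0006 0.0012]
```

```bash
python3 -m creep '{"jaw":[1,1,-0.6,-0.6,-0.6,-0.6,-0.6,-0.6,-0.6,-0.6,-0.6,-0.6,-0.6,-0.6],"offset":[[0.001,0,0],[0,0,0],[0,0,0],[0,0,0],[0,0,0],[0,0,0],[0,0,0],[-0.01,0,0],[-0.02,0,0],[-0.02,0,0],[-0.02,0,0],[-0.02,0,0],[-0.02,0,0],[0,0,0]],"roll":[0,0,0,0,0,0,0,0,0,0,0,0,0,0]}' ;python3 d.py .601 -.242 .09 90.5;  python3 - <<'E'
from h import *
p=read_camera("scene")
cv2.imwrite('pics/s16.png',cv2.resize(p['pixels'][110:270,340:520],None,fx=4,fy=4,interpolation=cv2.INTER_CUBIC))
E
```

```text
clock: 39.07
position: [0.4694, 0.3921, 0.0961]
eef_rot: [[-0.01, 0.998, 0.069], [0.005, 0.069, -0.998], [-1.0, -0.01, -0.006]]
wrist_force: [0.6, -0.7, 0.2]
grip_width: 0.0704
t 39.07 pos [0.4694 0.3921 0.0961] phi -86.0 grip 0.0704 j7 -1.53 F [ 0.6 -0.7  0.2] xdown [-0.01   0.005 -1.   ]
roll deg 3.5 rad 0.061 offset before roll [0.0017 0.0874 0.6417] offset after roll [0.0017 0.1261 0.6353]
```

View pics/s16.png

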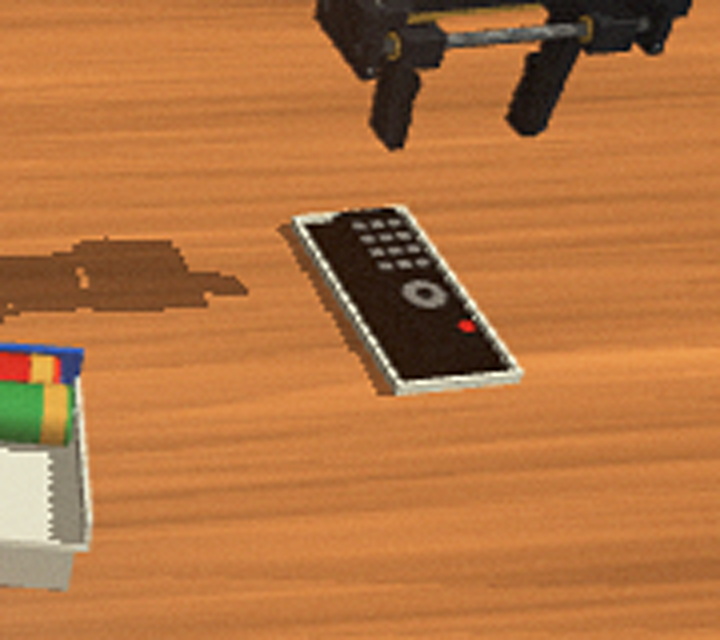

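```bash
python3 -m creep '{"jaw":[-1,-1,-1,-1,-1,-1,-1,-1,-1,-1,-1,-1,-1,-1,-1,-1,-1,-1,-1,-1],"offset":[[0,0,0],[0,0.007,0.0353],[0,0.007,0.0353],[0,0.007,0.0353],[0,0.007,0.0353],[0,0.007,0.0353],[0,0.007,0.0353],[0,0.007,0.0353],[0,0.007,0.0353],[0,0.007,0.0353],[0,0.007,0.0353],[0,0.007,0.0353],[0,0.007,0.0353],[0,0.007,0.0353],[0,0.007,0.0353],[0,0.007,0.0353],[0,0.007,0.0353],[0,0.007,0.0353],[0,0.007,0.0353],[0,0,0]],"roll":[0.061,0,0,0,0,0,0,0,0,0,0,0,0,0,0,0,0,0,0,0]}' ;python3 -m creep '{"jaw":[-1,-1],"offset":[[0,0,0],[0,0,0]],"roll":[0,0]}' ;python3 d.py .601 -.242 -.021 90.5;  python3 - <<'E'
from h import *
q=read_camera("top")
for l,z in(("red_battery",.029),("green_battery",.037),("black_remote",.023),("black_tray",.008)):
  for d in cut_out(q,l):
    if d["p"]<.2: continue
    c,wh,a=rect(q,d["region"],z); print(l,round(d["p"],2),c,wh,a)
p=read_camera("scene")
cv2.imwrite('pics/s17.png',cv2.resize(np.hstack([p['pixels'][130:310,130:330],q['pixels'][170:350,50:250]]),None,fx=2,fy=2,interpolation=cv2.INTER_CUBIC))
E
```

```text
clock: 40.78
position: [0.5969, -0.2533, 0.0888]
eef_rot: [[-0.016, 1.0, -0.0], [-0.007, -0.0, -1.0], [-1.0, -0.016, 0.007]]
wrist_force: [-0.1, -1.3, 0.2]
grip_width: 0.0879
clock: 40.95
position: [0.5975, -0.2417, 0.0876]
eef_rot: [[-0.018, 1.0, 0.009], [0.004, 0.009, -1.0], [-1.0, -0.018, -0.004]]
wrist_force: [0.2, 1.2, -0.5]
grip_width: 0.0881
t 40.95 pos [ 0.5975 -0.2417  0.0876] phi -89.5 grip 0.0881 j7 -0.67 F [ 0.2  1.2 -0.5] xdown [-0.018  0.004 -1.   ]
roll deg 0.0 rad 0.0 offset before roll [0.1085 0.0054 0.0008] offset after roll [0.1085 0.0054 0.0008]
red_battery 0.66 [0.55750525 0.13424832] (42.527503967285156, 34.30051040649414) 81.11383056640625
green_battery 0.7 [0.59188043 0.13559938] (40.80876541137695, 34.01118469238281) 79.24202728271484
green_battery 0.69 [ 0.4182092  -0.23662642] (84.3918228149414, 43.56846618652344) 64.02188110351562
green_battery 0.39 [0.61339673 0.12880878] (57.08321762084961, 164.1829071044922) 80.30432891845703
black_remote 0.92 [0.46703174 0.38741278] (138.94924926757812, 48.895328521728516) 3.207676410675049
black_tray 0.76 [0.46584872 0.39128293] (170.71961975097656, 81.97391510009766) 5.218025207519531
```

View pics/s17.png

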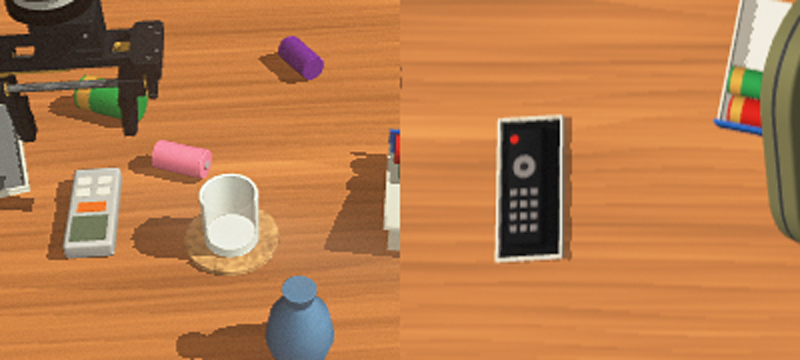

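```bash
python3 -m creep '{"jaw":[-1,-1,-1,-1,-1,-1,-1,-1,-1,-1],"offset":[[0,0.004,0.0008],[0.02,0,0],[0.02,0,0],[0.02,0,0],[0.02,0,0],[0.014,0,0],[0.008,0,0],[0.006,0,0],[0,0,0],[0,0,0]],"roll":[0,0,0,0,0,0,0,0,0,0]}' ;python3 d.py .601 -.242 -.021 90.5
```

```text
clock: 42.08
position: [0.6009, -0.244, -0.0189]
eef_rot: [[-0.015, 1.0, 0.009], [0.001, 0.009, -1.0], [-1.0, -0.015, -0.001]]
wrist_force: [-0.4, -0.2, 1.2]
grip_width: 0.0882
t 42.08 pos [ 0.6009 -0.244  -0.0189] phi -89.5 grip 0.0882 j7 -0.6 F [-0.4 -0.2  1.2] xdown [-0.015  0.001 -1.   ]
roll deg 0.0 rad 0.0 offset before roll [ 0.0021  0.0002 -0.002 ] offset after roll [ 0.0021  0.0002 -0.002 ]
```

```bash
python3 -m creep '{"jaw":[-1,1,1,1,1,1,1,1,1,1],"offset":[[0.001,0,-0.002],[0,0,0],[0,0,0],[0,0,0],[0,0,0],[0,0,0],[0,0,0],[0,0,0],[0,0,0],[0,0,0]],"roll":[0,0,0,0,0,0,0,0,0,0]}' ; python3 -m creep '{"jaw":[1,1,1,1,1,1,1,1,1],"offset":[[-0.005,0,0],[-0.01,0,0],[-0.018,0,0],[-0.02,0,0],[-0.015,0,0],[0,0,0],[0,0,0],[0,0,0],[0,0,0]],"roll":[0,0,0,0,0,-0.12,-0.12,0,0]}' ;python3 d.py .482 -.380 .05 104.5;  python3 - <<'E'
from h import *
p=read_camera("scene")
for d in cut_out(p,"silver_tray"):
    c,wh,a=rect(p,d["region"],.006); print("tray",round(d["p"],2),c,wh,a)
cv2.imwrite('pics/s18.png',cv2.resize(p['pixels'][110:270,90:270],None,fx=4,fy=4,interpolation=cv2.INTER_CUBIC))
E
```

```text
clock: 42.92
position: [0.6005, -0.2421, -0.0202]
eef_rot: [[-0.016, 1.0, 0.009], [0.001, 0.009, -1.0], [-1.0, -0.016, -0.001]]
wrist_force: [-0.4, -1.2, 1.7]
grip_width: 0.0518
clock: 43.67
position: [0.6016, -0.2413, 0.0481]
eef_rot: [[-0.016, 0.97, 0.243], [0.002, 0.243, -0.97], [-1.0, -0.015, -0.006]]
wrist_force: [0.4, 0.4, -1.4]
grip_width: 0.0518
t 43.67 pos [ 0.6016 -0.2413  0.0481] phi -75.9 grip 0.0518 j7 -0.46 F [ 0.4  0.4 -1.4] xdown [-0.016  0.002 -1.   ]
roll deg -0.4 rad -0.008 offset before roll [-0.0003 -0.1497  0.1054] offset after roll [-0.0003 -0.1505  0.1043]
tray 0.88 [ 0.48104071 -0.3826409 ] (179.49996948242188, 78.7875747680664) 14.771408081054688
tray 0.64 [0.46539771 0.38935434] (179.47872924804688, 85.73458862304688) 3.9855666160583496
```

View pics/s18.png

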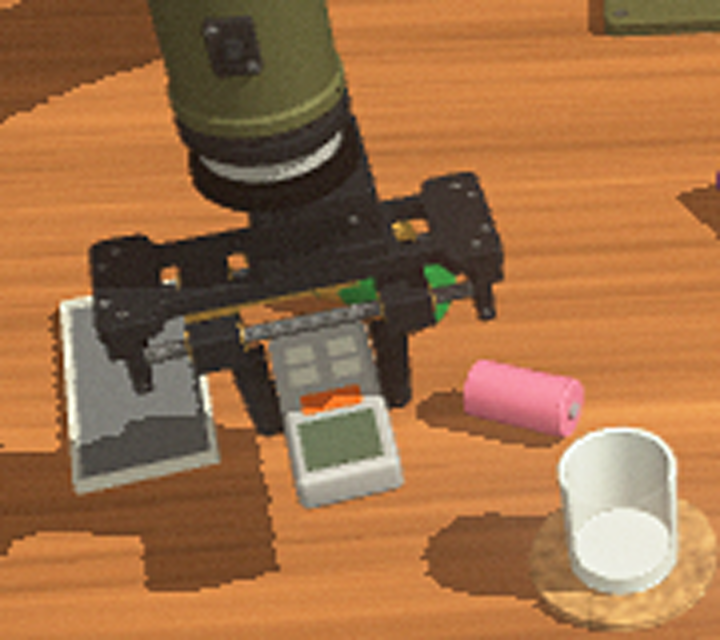

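```bash
python3 -m creep '{"jaw":[1,1,1,1,1,1,1,1,1,1,1,1,1,1],"offset":[[0,-0.007,0.005],[0,-0.012,0.0085],[0,-0.015,0.0105],[0,-0.015,0.0105],[0,-0.015,0.0105],[0,-0.015,0.0105],[0,-0.015,0.0105],[0,-0.015,0.0105],[0,-0.015,0.0105],[0,-0.013,0.009],[0,-0.008,0.0055],[0,-0.0045,0.003],[0,0,0],[0,0,0]],"roll":[0,0,0,0,0,0,0,0,0,0,0,0,0,0]}' ;python3 d.py .482 -.380 -.016 104.5;  python3 - <<'E'
from h import *
q=read_camera("top")
p=read_camera("scene")
cv2.imwrite('pics/s19.png',cv2.resize(np.hstack([p['pixels'][110:270,60:240],q['pixels'][180:340,350:530]]),None,fx=2.2,fy=2.2,interpolation=cv2.INTER_CUBIC))
E
```

```text
clock: 44.93
position: [0.4826, -0.3793, 0.0492]
eef_rot: [[-0.016, 0.969, 0.246], [0.002, 0.246, -0.969], [-1.0, -0.015, -0.006]]
wrist_force: [0.7, 1.0, -2.3]
grip_width: 0.0516
t 44.93 pos [ 0.4826 -0.3793  0.0492] phi -75.8 grip 0.0516 j7 -0.18 F [ 0.7  1.  -2.3] xdown [-0.016  0.002 -1.   ]
roll deg -0.3 rad -0.004 offset before roll [0.0652 0.0003 0.0009] offset after roll [0.0652 0.0003 0.0009]
```

View pics/s19.png

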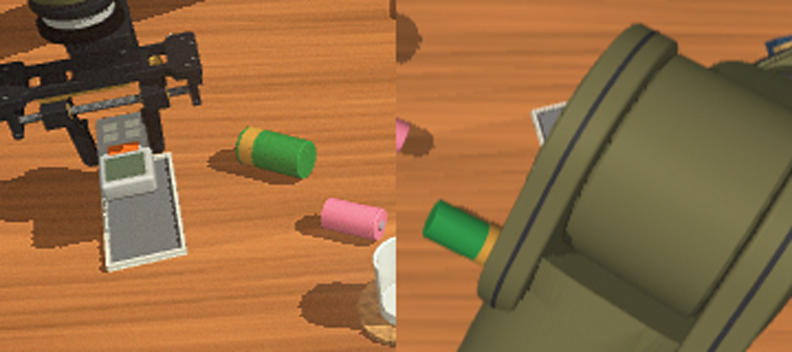

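```bash
python3 -m creep '{"jaw":[1,1,1,1,1,1,1,1,1,1],"offset":[[0.01,0,0.001],[0.015,0,0],[0.015,0,0],[0.012,0,0],[0.007,0,0],[0.004,0,0],[0.0015,0,0],[0.001,0,0],[0,0,0],[0,0,0]],"roll":[0,0,0,0,0,0,0,0,0,0]}' ;python3 d.py .482 -.380 -.017 104.5
```

```text
clock: 45.87
position: [0.4819, -0.381, -0.0156]
eef_rot: [[-0.015, 0.969, 0.246], [0.001, 0.246, -0.969], [-1.0, -0.015, -0.004]]
wrist_force: [-0.5, -0.6, -1.7]
grip_width: 0.0518
t 45.87 pos [ 0.4819 -0.381  -0.0156] phi -75.7 grip 0.0518 j7 -0.14 F [-0.5 -0.6 -1.7] xdown [-0.015  0.001 -1.   ]
roll deg -0.2 rad -0.004 offset before roll [ 0.0014  0.0004 -0.001 ] offset after roll [ 0.0014  0.0004 -0.001 ]
```

Lower slightly, release, lift, and move the arm clear (towards the base side) for the final look.

```bash
python3 -m creep '{"jaw":[1,1,-0.8,-0.8,-0.8,-0.8,-0.8,-0.8,-0.8,-0.8,-0.8,-0.8,-0.8,-0.8,-0.8,-0.8],"offset":[[0.0012,0,0],[0,0,0],[0,0,0],[0,0,0],[0,0,0],[0,0,0],[0,0,0],[-0.01,0,0],[-0.02,0,0],[-0.02,0,0],[-0.025,0,0],[-0.025,0,0],[-0.025,0,0],[-0.025,0,0],[-0.025,0,0],[0,0,0]],"roll":[0,0,0,0,0,0,0,0,0,0,0,0,0,0,0,0]}' ; python3 -m creep '{"jaw":[-1,-1,-1,-1,-1,-1,-1,-1,-1,-1],"offset":[[0,0,0.025],[0,0,0.025],[0,0,0.025],[0,-0.01,0.02],[0,-0.02,0.01],[0,-0.02,0.01],[0,-0.02,0],[0,-0.02,0],[0,0,0],[0,0,0]],"roll":[0,0,0,0,0,0,0,0,0,0]}'
python3 - <<'E'
from h import *
q=read_camera("top")
for l,z in(("silver_remote",.025),("silver_tray",.008),("votive",.035),("coaster",.007),("vase",.04)):
  for d in cut_out(q,l):
    if d["p"]<.3: continue
    c,wh,a=rect(q,d["region"],z); print(l,round(d["p"],2),c,wh,a)
p=read_camera("scene")
cv2.imwrite('pics/s20.png',p['pixels']);cv2.imwrite('pics/t20.png',q['pixels'])
E
```

```text
clock: 47.2
position: [0.4864, -0.3837, 0.1633]
eef_rot: [[-0.009, 0.969, 0.246], [-0.005, 0.246, -0.969], [-1.0, -0.01, 0.003]]
wrist_force: [-0.4, 0.3, 0.4]
grip_width: 0.079
clock: 48.03
position: [0.4242, -0.5149, 0.1586]
eef_rot: [[-0.017, 0.97, 0.243], [0.002, 0.244, -0.97], [-1.0, -0.016, -0.006]]
wrist_force: [0.0, 0.6, -0.4]
grip_width: 0.088
silver_remote 0.72 [ 0.48397269 -0.37539459] (121.67601013183594, 59.69230270385742) 15.874204635620117
silver_tray 0.84 [ 0.48277667 -0.37988791] (171.76939392089844, 84.83900451660156) 15.173144340515137
silver_tray 0.57 [0.46613284 0.39092249] (169.8306427001953, 78.78773498535156) 4.365349292755127
votive 0.67 [ 0.65156543 -0.09701892] (55.546966552734375, 69.62520599365234) 89.97758483886719
coaster 0.78 [ 0.64196509 -0.09357269] (100.12919616699219, 89.61111450195312) 77.98115539550781
vase 0.94 [ 0.79832214 -0.03400494] (65.11296081542969, 70.05397033691406) 44.17212677001953
```

View pics/s20.png

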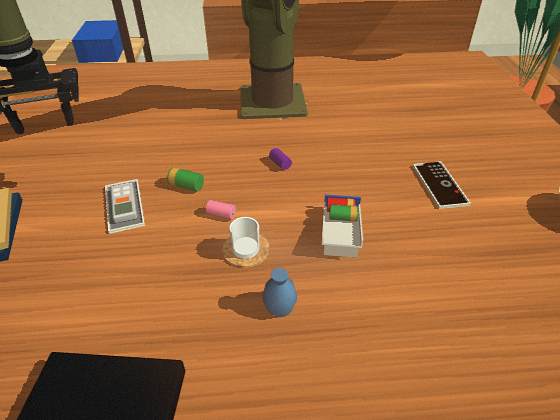

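View pics/t20.png

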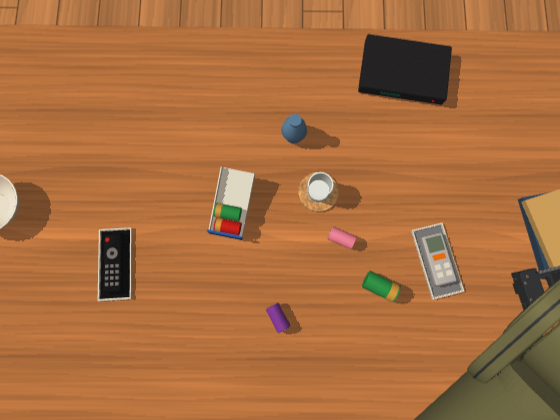

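```bash
python3 ov.py .650 -.0955 .007 top pics/o5.png
python3 - <<'E'
from h import *
q=read_camera("top"); o=np.array([.6105,.1139]);c,s=np.cos(-.1875),np.sin(-.1875)
for l,z in(("red_battery",.029),("green_battery",.037)):
  for d in cut_out(q,l):
    if d["p"]<.3: continue
    m,wh,a=rect(q,d["region"],z); r=m-o; print(l,round(d["p"],2),"lane xy",np.round([c*r[0]+s*r[1],-s*r[0]+c*r[1]],4),np.round(wh),round(a,1))
E
```

```text
red_battery 0.95 lane xy [-0.0551 -0.0009] [66. 33.] 79.2
red_battery 0.87 lane xy [-0.2391 -0.1617] [62. 32.] 28.0
red_battery 0.77 lane xy [-0.0281 -0.2722] [64. 36.] 67.0
green_battery 0.65 lane xy [-0.0226  0.0051] [66. 36.] 79.2
green_battery 0.65 lane xy [-0.1249 -0.3799] [86. 49.] 65.1
```

View pics/o5.png

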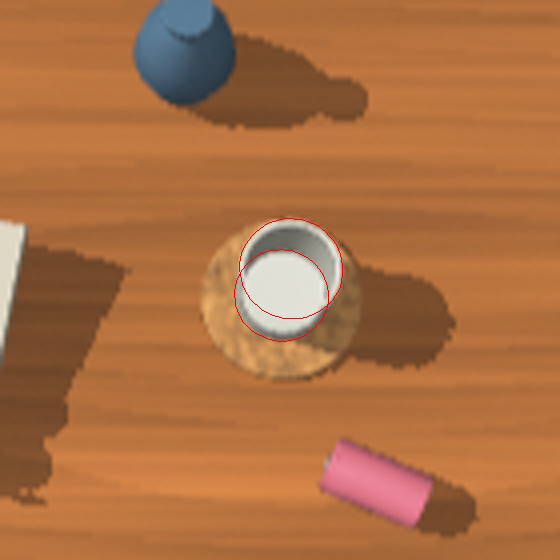

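The upright votive outline fits within about 1 mm of (0.650, -0.096), so it sits about 2 mm from the coaster's middle. Every check agrees, so I'm handing in.

```bash
python3 -c "
from workcell import *
print(job_done())"
```

```text
the job is handed in; nothing more can be done
None
```

I handed the job in at about 48 s of the 131 s allowed, with all five things sorted, let go and looking at rest.

| Thing | Last check (camera) | Needed |
|---|---|---|
| Black remote | about 1 mm and 3 mm from its tray's middle, flat, keys up | within 20 and 18 mm |
| Silver remote | within about 5 mm of its tray's middle, flat, keys up | within 26 and 18 mm |
| Votive | upright, about 2 mm from the coaster's middle | within 15 mm |
| Red battery | lane x -55 mm, y -1 mm, lying across the lane | x -68 to -48 mm, y within 12 mm |
| Green battery | lane x -23 mm, y +5 mm, lying across the lane, right behind the red | x -36 to -12 mm, y within 12 mm |

The vase is within 1 mm of where it was first measured. The three look-alike batteries were left where they lay.

- **Failed grasp:** my first try at the red battery closed on nothing, just above it. The real fingertips sit about 31 mm above the reported TCP. I found this by touching the closed fingers to the table (25 N), then used that offset for every later grasp.
- **Checks that disagreed:**
  - A picture had put that offset at about 24 mm. I went with the touch measurement.
  - The network's coaster mask came out off-centre at the end because the votive covers part of it. I used the earlier clear measurement, and an outline drawn over the picture agreed with it.

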